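# Stand the fallen gas bottle up in its bench stand and close the band

### The arm

A 6-joint arm with a two-finger parallel gripper is mounted at the origin on a cart in front of the work surface, level with it; the furniture and walls round the work are solid. World frame = base frame: x ahead of the robot, y to its left, z up, the work surface at z = 0. Lengths are in m, angles in degrees, forces in N, time in s.
With the tool pointing down it reaches from about 0.225 to 0.725 m from the base axis. Payload 3.1 kg.
Tool frame: the origin (TCP) lies midway between the tips of the shut fingers; the grasp point (between the pads) lies 19 mm behind it; z points along the fingers, y is the direction in which the jaws open and shut (so a half turn about z gives the same grasp; the last joint's range is limited). The gripper opens to 85 mm and grips with 20 to 120 N. Pads are 22 mm wide; open, the fingers measure 114 mm over their backs; the gripper's body (76 mm by 85 mm) begins 54 mm behind the grasp point. The pads swing forward as they close: fully open they stand 13 mm farther back than shut.
Start: joints at [-77.223, 2.75, 5.684, 92.934, 0, 82.678], TCP at [0.18, -0.493, 0.231] pointing down, gripper open.
Joint ranges: [-166.93, 166.93], [-56.73, 111.36], [-69.38, 81.34], [-121.58, 131.49], [-85.45, 84.26], [-180, 180]. Speed limits (degrees/s): [159.86, 159.86, 180, 180, 180, 180].

### API

Orientations are given as a 3x3 rotation matrix whose columns are the frame's x, y, z axes.
In Python, from workcell import sensors, cams, env gives the robot as it stands. The module is installed in compiled form; this text tells all that it offers.
- The arm moves only by the tool step_arm, never from a script. Its argument "increments" is a list of rows, each a list of 3 entries, a list of its own where there are three numbers: the closure, from 0 (fully open) to 1 (shut), then the shift along the world's x, y, z in mm, then the turn, a rotation vector about the world's x, y, z in degrees. A call has 1 to 12 rows; each row shifts and turns the commanded pose from where the row before left it; what a row does not reach is not made up. A row lasts 1/8 s, in which the tool goes at most 62.5 mm and 10.7 degrees, less where a joint would pass 70% of its speed; a pose out of reach is approached as far as the arm can. A call is refused whole if a number of a shift passes 62.5 or a number of a turn 10.7, either way. A call with a gripper value outside its range is refused whole. The fingers move at their own pace and stop on an object; "force" is the grip in N (left out, the last holds). Time passes only in rows, so rows that do not move let the fingers close. It gives the time, the measured TCP pose, the force and the opening at its end, in the units of the state.
- sensors.get_state(): the state, without advancing time (a new reading comes with each control period).
- cams.read_camera(name): name is "scene" or "top"; returns a dict with "img" (384x512x3 uint8, blue, green, red), "z_map" (384x512 float32, m along the optical axis (not along the pixel's ray), 0 where there is no reading), "fovy" (degrees; the focal length in pixels is half the picture's height over the tangent of half this angle, whatever the lens; pixels are square), "cx", "cy" (the principal point, pixels), "extrinsics" (4x4, takes a point from world to camera coordinates). Camera axes: x right, y down, z forward; pixel columns grow to the right and rows downward; lengths in m; the calibration is good to about 2 mm. A picture is of the moment at which its call begins.
- env.close_job(): hands the job in, once; it reports no verdict.
Trained networks look in the newest picture that a camera, given by its name, has taken for a name from the list of things; names that differ only in an ending like _2 or _b are one class to them, and where a whole thing is asked for, a point or a joint stands for the part that bears it (a point fixed in the world has none). Each returns a list of dicts, best first, with "confidence" (0 to 1); they miss things now and then, are a little off and sometimes report something else, mostly with a low value. They report only what shows in the picture. A call takes as long as a camera call.
- cams.search_frame(label, camera): "bbox" ([left, top, right, bottom] in pixels, round what is visible of it).
- cams.silhouettes(label, camera): "region" (384x512 bool, what is visible of it) and "bbox" ([left, top, right, bottom] in pixels, round what is visible of it).
- cams.mark_of(label, camera): "centre" ([column, row] in pixels: a listed point, or the origin of a listed thing).
The state is a dict: "time_s": time; "joints": joint angles; "dq": joint speeds; "tau": joint torques, N m; "eef_pos": TCP position; "tcp_rot": TCP orientation; "contact_force": force on the tool from outside, world axes, zero at the start; "wrist_torque": the same for the moment, N m; "grip_width": finger opening in m.
Only numpy, scipy, OpenCV 4.12 (cv2) and the standard library are available. Lean on these libraries where they do the work, as an engineer would, in place of code of your own. Each camera call takes 0.05 s, during which the arm holds its last target.

### The job

The gas bottle has slumped over in its bench stand. Push its foot in under it so that its shoulder slides up the vee back until it stands upright with its foot fully home in the round recess, and press it firmly into the vee for a moment (1.5 to 2 kg of push; never more than 3 kg on it at any time), then let go and swing the retaining band round it until it is fully closed. Leave the small parts beside the stand where they are.

Things in the scene. Friction and masses are not known exactly. Their poses are not given: they have to be found in the camera images.
- bottle: Plain grey steel gas bottle, closed, rigid, 88 mm across (too wide to grip), straight side to 200 mm, domed shoulder to 236, brass valve to 268; 0.38 to 0.5 kg, friction 0.41 to 0.46. Origin: centre of its flat underside; z up its axis. It starts leaning about 46 degrees, shoulder on the vee, on its inner foot edge; the outer edge (heel) is 75 mm above the bench, 178 mm before the recess centre
- stand: Bench stand, fixed: foot plate 250 x 150 mm, 12 mm thick, x from -180 to +70, with a round recess 92 mm wide, 6 mm deep, for the foot. Origin: under the recess centre, on the bench top; x points to the back, z up. The bottle leans in the x-z plane. Home, its axis is within 2 mm of the recess centre, its underside 6 mm above the bench. A foot not quite home stays tilted on the recess edge
- vee_back: Blue rigid vee plate on the stand, in the stand's frame: two upright faces, 62 mm wide, up to 227 mm, 44.5 mm from the recess axis, facing it 30 degrees either side of -x: the wall the shoulder slides up. Pushed level and low (or high on its side) the bottle jams; pushed at the heel, forward and down as it drops, it rises at 10 to 25 N. The upright bottle overhangs low fingers: lean the hand back
- band (a joint): Angle of the steel retaining band, rad: 0 closed against its rubber stop round the front of the bottle, growing as it swings out to the stand's +y side (clockwise from above); starts 1.65 to 1.9, stays where it is left, about 1 N at the grip closes it. The band is 24 mm high, centred 150 mm above the bench; closing, it passes about 6 mm off a bottle that is home
- band_tab (a point): Centre of the black upright grip at the band's free end: 8 mm thick, 30 mm along the band, from 138 to 198 mm above the bench, 159 mm from the hinge. Closed it lies at x 0, y -97 mm in the stand's frame. Pushed closed on its outer face, at last towards the stand's +x
- band_hinge (a point): Upright hinge axis of the band, 150 mm above the bench, at x +14, y +62 mm in the stand's frame; fixed to the stand
- cam_cap0: Camshaft bearing cap, 17 x 60 x 20 mm, loose on the bench on the stand's +y side; leave it. Origin: centre of its underside
- spark_plug0: Spark plug lying on the bench, 24 x 70 x 20 mm, on the stand's -y side; leave it. Origin: centre of its underside
- valve_spring0: Dark valve spring standing on the bench, 29 mm wide, 46 mm tall, behind on the stand's -y side; leave it. Origin: centre of its underside

How it is judged (in metres and radians):
On the way, in this order (a step that is already met when the one before it is completed fails the run):
1. the bottle comes up with its shoulder bearing on the vee back (angle between bottle's own z axis and vertical between 0.2 and 0.6 rad and contact force between bottle and vee_back above 0.3 N).
2. the bottle stands upright with its foot down in the recess and is pressed firmly back into the vee (angle between bottle's own z axis and vertical below 0.03 rad and height (world z) of bottle below 0.0078 m and horizontal distance between bottle and stand below 0.004 m and contact force between bottle and vee_back above 10 N), for 0.2 s.
At the end, for the whole second after the job is handed in: The bottle stands upright (within 0.03 rad) with its foot down in the recess (underside less than 7.8 mm above the bench, axis within 4 mm of the recess centre), at rest, and the band is closed (within 0.08 rad of its stop) (angle between bottle's own z axis and vertical below 0.03 rad and height (world z) of bottle below 0.0078 m and horizontal distance between bottle and stand below 0.004 m and value of joint band below 0.08 rad and linear speed of bottle below 0.02 m/s); the robot touches nothing.
It fails at once if the bottle is pushed with more than 30 N (contact force between any of the fingers, the arm and bottle above 30 N).
It fails at once if a small part beside the stand is moved more than 20 mm (distance of any of cam_cap0, spark_plug0, valve_spring0 from where it was at the start of the episode above 0.02 m).
It also fails if it takes over 72 s, if anything falls off the work surface, if the arm or the gripper's body presses on something with over 40 N, if the wrist force passes 120 N, or if a joint passes its speed limit or range.

## Working session

There is one attempt and no reset: what is moved stays moved. The work goes in short steps, Python scripts to look and compute and a tool call to move; the robot and the scene stay as the last step left them, time stands still between calls to the robot, and variables do not carry over. Pictures are saved under pics/ and viewed, and the job is handed in when it is done.

Besides the shell and the picture viewer there is one more tool, called after "Call:" as name(argument=value, ...), one argument or row to a line, values as JSON. step_arm: Moves the arm, as the interface text tells. Its arguments: {"type":"object","properties":{"increments":{"type":"array"},"force":{"type":"number"}},"required":["increments"]}

```bash
mkdir -p pics; cat > h.py <<'E'
import numpy as np, cv2
from workcell import sensors, cams, env
def cam(n):
    d=cams.read_camera(n); d['f']=192/np.tan(np.radians(d['fovy'])/2); return d
def pt(d,u,v,z=None):
    z=d['z_map'][int(round(v)),int(round(u))] if z is None else z
    p=np.array([(u-d['cx'])/d['f']*z,(v-d['cy'])/d['f']*z,z,1]); return (np.linalg.inv(d['extrinsics'])@p)[:3]
def cloud(d):
    v,u=np.mgrid[0:384,0:512]; z=d['z_map']
    P=np.stack([(u-d['cx'])/d['f']*z,(v-d['cy'])/d['f']*z,z,np.ones_like(z)],-1)
    return (P@np.linalg.inv(d['extrinsics']).T)[...,:3]
def ray(d,u,v,h):
    E=np.linalg.inv(d['extrinsics']); o=E[:3,3]; r=E[:3,:3]@np.array([(u-d['cx'])/d['f'],(v-d['cy'])/d['f'],1]); return o+r*(h-o[2])/r[2]
def proj(d,p):
    q=d['extrinsics']@np.append(p,1); return d['cx']+d['f']*q[0]/q[2], d['cy']+d['f']*q[1]/q[2]
E
python3 - <<'E'
from h import *
np.set_printoptions(precision=3,suppress=True)
for n in ['scene','top']:
    d=cam(n); cv2.imwrite(f'pics/{n}0.png',d['img']); C=cloud(d)
    print(n,d['fovy'],np.linalg.inv(d['extrinsics'])[:3,3])
    for l in ['bottle','stand','vee_back','band','cam_cap0','spark_plug0','valve_spring0']:
        for r in cams.silhouettes(l,n)[:1]:
            P=C[r['region']&(d['z_map']>0)]
            print(l,r['confidence'],r['bbox'],np.median(P,0) if len(P) else '',P.min(0),P.max(0))
    for l in ['bottle','stand','band_tab','band_hinge','cam_cap0','spark_plug0','valve_spring0','vee_back']:
        for r in cams.mark_of(l,n)[:1]: print('mark',l,r['confidence'],r['centre'],pt(d,*r['centre']), ray(d,*r['centre'],0))
print(sensors.get_state())
E
```

```text
scene 47.8310590590699 [ 0.294 -0.052  0.858]
bottle 0.67 [192.4, 144.7, 278.3, 194.3] [0.493 0.297 0.192] [ 0.458  0.219 -0.002] [0.592 0.457 0.235]
stand 0.7 [178.3, 91.2, 305.1, 263.4] [0.487 0.234 0.059] [ 0.422  0.186 -0.001] [0.666 0.439 0.23 ]
vee_back 0.66 [219.4, 156.9, 292.5, 248.1] [0.505 0.222 0.145] [ 0.426  0.186 -0.002] [0.662 0.356 0.23 ]
band 0.7 [250.1, 90.8, 302.4, 166.4] [0.617 0.366 0.157] [0.593 0.266 0.   ] [0.676 0.491 0.201]
cam_cap0 0.69 [255.7, 137.7, 264.6, 155.0] [0.633 0.409 0.021] [ 0.546  0.298 -0.   ] [0.652 0.43  0.201]
spark_plug0 0.73 [183.7, 208.0, 195.1, 237.1] [0.391 0.338 0.016] [ 0.37   0.307 -0.001] [0.416 0.373 0.024]
valve_spring0 0.64 [207.8, 256.4, 225.9, 276.3] [0.386 0.215 0.031] [ 0.373  0.2   -0.001] [0.4   0.231 0.049]
mark bottle 0.56 [211.3, 166.0] [0.476 0.36  0.134] [0.51  0.437 0.   ]
mark stand 0.89 [252.9, 222.5] [0.483 0.227 0.102] [0.509 0.264 0.   ]
mark band_tab 0.72 [251.8, 105.1] [0.613 0.421 0.163] [0.688 0.532 0.   ]
mark band_hinge 0.95 [285.4, 170.2] [0.558 0.236 0.213] [0.645 0.331 0.   ]
mark cam_cap0 0.7 [260.9, 1
[... 1382 characters left out ...]
 [0.619 0.408 0.021] [0.626 0.41  0.   ]
mark spark_plug0 0.52 [240.1, 243.0] [0.392 0.327 0.001] [0.392 0.327 0.   ]
mark vee_back 0.83 [262.2, 198.3] [0.478 0.275 0.203] [0.518 0.27  0.   ]
{'time_s': 1.6, 'joints': array([-77.223,   2.751,   5.682,  92.935,   0.001,  82.678]), 'dq': array([ 0.075,  0.055, -0.084, -0.018, -0.074,  0.086]), 'tau': array([ -0.001, -33.863,  32.015,   0.001,  -0.   ,  -0.   ]), 'eef_pos': array([ 0.18 , -0.493,  0.231]), 'tcp_rot': array([[ 0.939,  0.344, -0.   ],
       [ 0.344, -0.939,  0.   ],
       [ 0.   , -0.   , -1.   ]]), 'contact_force': array([1.261, 0.494, 0.377]), 'wrist_torque': array([-0.016,  0.016,  0.015]), 'grip_width': 0.08523966544588549}
```

```bash
python3 - <<'E'
from h import *
np.set_printoptions(precision=4,suppress=True)
out=[]
for n in ['scene','top']:
    d=cam(n)
    a=d['img'][80:300,160:330] if n=='scene' else d['img'][110:270,170:330]
    out.append(cv2.resize(a,(390,500),interpolation=cv2.INTER_CUBIC) if n=='scene' else cv2.resize(a,(400,400),interpolation=cv2.INTER_CUBIC))
cv2.imwrite('pics/a.png',np.hstack([np.pad(o,((0,500-o.shape[0]),(0,0),(0,0))) for o in out]))
d=cam('top'); C=cloud(d)
# foot plate top
m=(abs(C[...,2]-0.012)<0.004)&(C[...,0]>0.40)&(C[...,0]<0.64)&(C[...,1]>0.15)&(C[...,1]<0.5)
mm=m.astype(np.uint8); n,l,s,c=cv2.connectedComponentsWithStats(mm); print(s[1:][s[1:,4]>50])
# vee top z 0.227
v=(abs(C[...,2]-0.229)<0.004); P=C[v]; print('veetop',len(P)); 
Q=P[np.argsort(P[:,0])]; print(Q[::max(1,len(Q)//30)])
cv2.imwrite('pics/b.png',cv2.resize((np.clip(C[110:270,170:330,2],0,0.25)*1000).astype(np.uint8),(640,640),interpolation=cv2.INTER_NEAREST))
E
```

```text
[[ 197  176   32   15  143]
 [ 274  203   19   22  252]
 [ 199  208   73   24 1079]]
veetop 333
[[0.1183 0.0909 0.226 ]
 [0.1396 0.096  0.2252]
 [0.1608 0.1008 0.2308]
 [0.1785 0.1016 0.2279]
 [0.1848 0.0838 0.2286]
 [0.1889 0.0678 0.2284]
 [0.1934 0.0461 0.2291]
 [0.1979 0.0265 0.2299]
 [0.2027 0.0056 0.2326]
 [0.4639 0.2377 0.2265]
 [0.4726 0.2378 0.2264]
 [0.4836 0.2294 0.2275]
 [0.4945 0.2275 0.2284]
 [0.5036 0.2211 0.2281]
 [0.5095 0.2686 0.2255]
 [0.5122 0.2255 0.2288]
 [0.514  0.2709 0.225 ]
 [0.5158 0.2281 0.2322]
 [0.5168 0.2384 0.2268]
 [0.5181 0.2302 0.2313]
 [0.5199 0.2209 0.2256]
 [0.522  0.2167 0.2267]
 [0.5238 0.2406 0.2256]
 [0.5262 0.2233 0.227 ]
 [0.5286 0.219  0.2271]
 [0.5373 0.2278 0.2272]
 [0.5439 0.2301 0.2276]
 [0.5526 0.2368 0.2283]
 [0.5614 0.2458 0.2285]
 [0.5851 0.8613 0.226 ]
 [0.606  0.8624 0.2265]]
```

View pics/a.png

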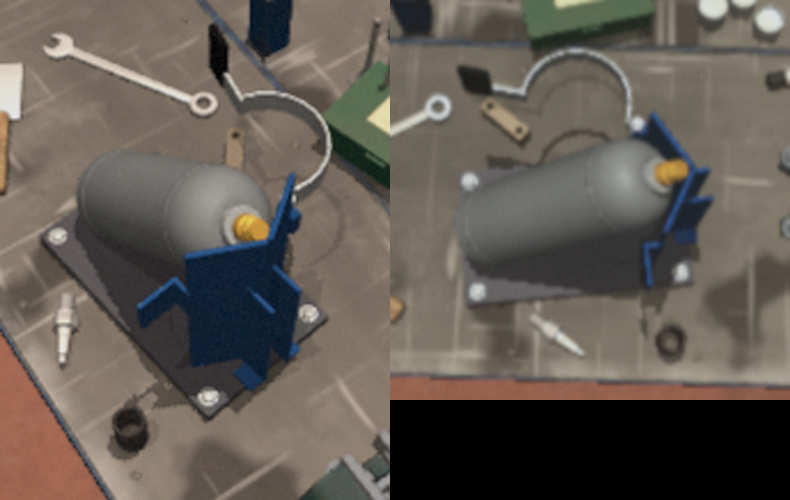

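View pics/scene0.png

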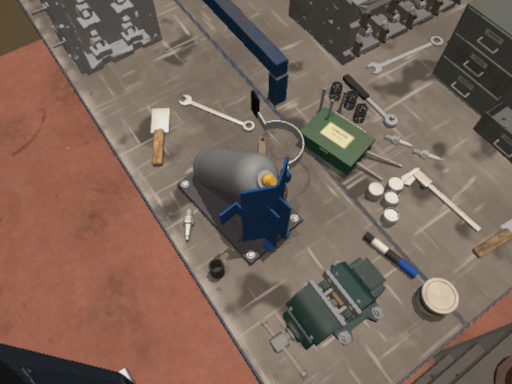

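View pics/b.png

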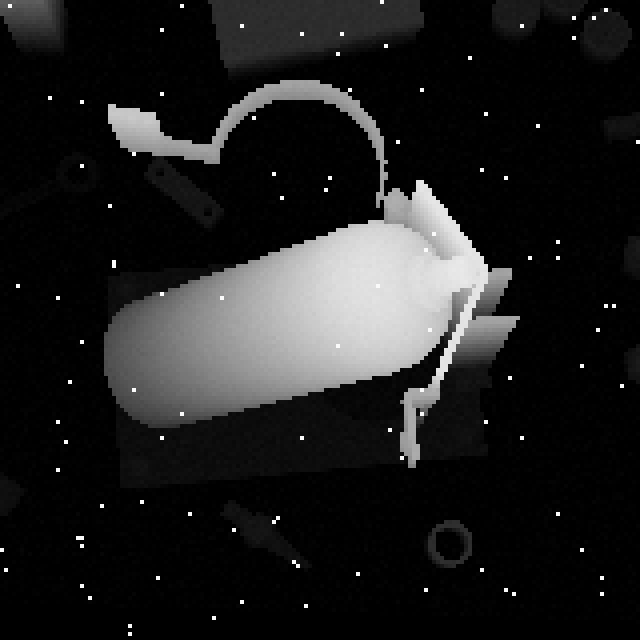

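```bash
cat > fit.py <<'E'
from h import *
from scipy.optimize import least_squares
np.set_printoptions(precision=4,suppress=True)
def bottlepts(label='bottle'):
    out=[]
    for n in ['scene','top']:
        d=cam(n); r=cams.silhouettes('bottle',n)[0]
        m=cv2.erode(r['region'].astype(np.uint8),np.ones((5,5)))>0
        P=cloud(d)[m&(d['z_map']>0)]; out.append(P)
    return out
if __name__=='__main__':
    B=bottlepts()
    def res(p,P):
        a=np.array([np.sin(p[2])*np.sin(p[3]),-np.sin(p[2])*np.cos(p[3]),np.cos(p[2])])  # lean toward (sin yaw,-cos yaw)
        o=np.array([p[0],p[1],0]); q=P-o; t=q@a
        r=np.linalg.norm(q-t[:,None]*a,axis=1)-0.044
        return np.where((t-p[4]>0.195),0,r)
    for P in B+[np.vstack(B)]:
        f=least_squares(res,[0.515,0.42,0.8,0.08,0.0],args=(P,),loss='soft_l1',f_scale=0.002)
        p=f.x; print('cyl base(z=0 pierce)',p[:2],'tilt',np.degrees(p[2]),'yaw',np.degrees(p[3]),'med',np.median(abs(f.fun)))
    d=cam('top'); C=cloud(d)
    m=(abs(C[...,2]-0.012)<0.005).astype(np.uint8)
    # low edge per column
    g=cv2.cvtColor(d['img'],cv2.COLOR_BGR2GRAY).astype(float)
    pts=[]
    for u in range(206,286,4):
        z=C[:,u,2]; v=232
        rows=np.where(cv2.medianBlur(m,5)[215:245,u])[0]
        if len(rows): pts.append(ray(d,u,215+rows.max()+.5,0.012))
    pts=np.array(pts); k=np.polyfit(pts[:,1],pts[:,0],1); print('low edge x=',k,'yaw',np.degrees(np.arctan(-k[0])),'resid',np.std(pts[:,0]-np.polyval(k,pts[:,1])))
E
python3 fit.py
```

```text
Traceback (most recent call last):
  File "fit.py", line 12, in <module>
    B=bottlepts()
  File "fit.py", line 7, in bottlepts
    d=cam(n); r=cams.silhouettes('bottle',n)[0]
                ~~~~~~~~~~~~~~~~~~~~~~~~~~~~^^^
IndexError: list index out of range
```

```bash
python3 - <<'E'
s=open('fit.py').read()
s=s.replace("d=cam(n); r=cams.silhouettes('bottle',n)[0]","""d=cam(n)
        for _ in range(6):
            r=cams.silhouettes('bottle',n)
            if r: r=r[0]; break
            d=cam(n)
        else: continue""")
open('fit.py','w').write(s)
E
python3 fit.py
```

```text
cyl base(z=0 pierce) [-0.246   1.1162] tilt 37.7224514766119 yaw 0.8637015742029731 med 0.0
cyl base(z=0 pierce) [-0.0756  1.2635] tilt 36.66737732121017 yaw 1.9474700261747377 med 0.0
cyl base(z=0 pierce) [-0.1564  1.2016] tilt 37.0922134999823 yaw 1.4389777406366453 med 0.0
low edge x= [-0.1395  0.4777] yaw 7.9403208767839795 resid 0.002590668787984132
```

```bash
python3 - <<'E'
s=open('fit.py').read()
s=s.replace("return np.where((t-p[4]>0.195),0,r)","return r").replace("0.8,0.08,0.0]","0.8,0.08]")
s=s.replace("out.append(P)","out.append(P[(P[:,1]>0.315)&(P[:,2]>0.03)])")
open('fit.py','w').write(s)
E
python3 fit.py
python3 - <<'E'
from h import *
np.set_printoptions(precision=4,suppress=True)
d=cam('top'); C=cloud(d); im=d['img']
cv2.imwrite('pics/c.png',cv2.resize(im[150:250,180:320],(798,570),interpolation=cv2.INTER_CUBIC))
E
```

```text
cyl base(z=0 pierce) [0.4953 0.4586] tilt 46.01126609815683 yaw 6.555076331338057 med 0.0003237399241929201
cyl base(z=0 pierce) [0.494  0.4596] tilt 46.026050318085595 yaw 6.506092896012557 med 0.0005947252457861249
cyl base(z=0 pierce) [0.4949 0.4595] tilt 46.07695986770954 yaw 6.477039750438605 med 0.0006182724154055429
low edge x= [-0.1459  0.4775] yaw 8.30365355469922 resid 0.010019544466864313
```

View pics/c.png

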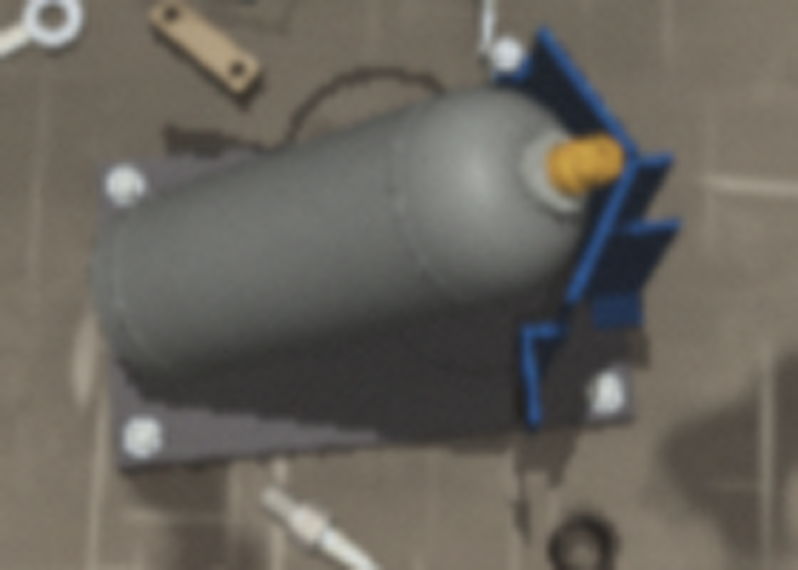

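```bash
python3 - <<'E'
from h import *
np.set_printoptions(precision=4,suppress=True)
d=cam('top'); 
W=lambda u,v,h: ray(d,180+(u+.5)/5.7-.5,150+(v+.5)/5.7-.5,h)
def yaw(a,b): q=b-a; return np.degrees(np.arctan2(q[0],-q[1]))
a,b,c=W(142,437,.015),W(607,393,.015),W(124,185,.015)
print(a,b,c,yaw(a,b),yaw(a,c)-90)
a,b,c=W(120,466,.012),W(633,419,.012),W(101,165,.012)
print(a,b,c,yaw(a,b),yaw(a,c)-90, np.linalg.norm(b-a),np.linalg.norm(c-a))
# estimate origin from corners with yaw
for y in (5,6,6.5):
    t=np.radians(y); X=np.array([np.sin(t),-np.cos(t)]); Y=np.array([np.cos(t),np.sin(t)])
    print(y,(a[:2]+.18*X+.075*Y),(b[:2]-.07*X+.075*Y),(c[:2]+.18*X-.075*Y))
    p=np.array([.4949,.4595])  # cyl pierce: lean line
    # bottle-derived: pierce z=0; heel geometry
    T=np.radians(46.05)
    # centre foot height: (outer .075)
    h=.075-.044*np.sin(T); o=p+X*np.tan(T)*h; print('foot centre',o,h,'origin',o+X*(.178-.044*np.cos(T)))
E
```

```text
[0.4331 0.425  0.015 ] [0.4609 0.204  0.015 ] [0.5561 0.4408 0.015 ] 7.169677154506524 7.32317484125214
[0.4193 0.435  0.012 ] [0.4491 0.1911 0.012 ] [0.5665 0.4531 0.012 ] 6.981616600973194 6.989014265008663 0.2457739999794778 0.14838004458943488
5 [0.5097 0.2623] [0.5178 0.2674] [0.5075 0.2673]
foot centre [0.4988 0.4147] 0.043322387873642586 origin [0.5117 0.2678]
6 [0.5127 0.2639] [0.5164 0.2686] [0.5108 0.2662]
foot centre [0.4996 0.4148] 0.043322387873642586 origin [0.515  0.2682]
6.5 [0.5142 0.2647] [0.5157 0.2691] [0.5124 0.2658]
foot centre [0.5    0.4148] 0.043322387873642586 origin [0.5167 0.2683]
```

Call:
step_arm(
  increments=[
    [0.3,[0,0,60],[0,0,0]],
    [0.58,[20,20,60],[0,0,0]],
    [0.58,[44,34,0],[0,0,7.6]],
    [0.58,[44,34,0],[0,0,7.6]],
    [0.58,[44,34,0],[0,0,7.6]],
    [0.58,[44,34,0],[0,0,7.6]],
    [0.58,[44,34,0],[0,0,7.6]],
    [0.58,[16,59,0],[0,0,7.6]],
    [0.58,[16,59,0],[0,0,7.6]],
    [0.58,[16,59,0],[0,0,7.6]],
    [0.58,[16,59,0],[0,0,7.6]],
    [0.58,[16,59,0],[0,0,7.6]],
  ],
)

```text
time_s: 4.05
eef_pos: [0.4996, -0.0072, 0.348]
tcp_rot: [[-0.111, 0.994, 0.001], [0.994, 0.111, -0.0], [-0.0, 0.001, -1.0]]
contact_force: [1.0, -1.0, -0.1]
grip_width: 0.0359
```

Call:
step_arm(
  increments=[
    [0.58,[-1,55,0],[0,0,0]],
    [0.58,[-1,55,0],[0,0,0]],
    [0.58,[-1,55,0],[0,0,0]],
    [0.58,[-1,55,0],[0,0,0]],
    [0.58,[-1,55,0],[0,0,0]],
    [0.58,[-1,55,0],[0,0,0]],
    [0.58,[-1,55,0],[0,0,0]],
    [0.58,[-1,55,-10],[0,0,0]],
    [0.58,[-1,50,-30],[0,0,0]],
    [0.58,[0,10,-40],[0,0,0]],
    [0.58,[0,0,0],[0,0,0]],
  ],
)

```text
time_s: 5.42
eef_pos: [0.4877, 0.4901, 0.2601]
tcp_rot: [[-0.108, 0.994, -0.011], [0.994, 0.108, -0.009], [-0.008, -0.012, -1.0]]
contact_force: [1.0, -0.5, -0.7]
grip_width: 0.0359
```

```bash
python3 - <<'E'
from h import *
s=sensors.get_state(); print(s['joints'],s['eef_pos'],s['contact_force'])
E
```

```text
[ 3.95930615e+01  3.25459631e+01  4.58160208e+01  1.04071156e+02
 -4.37689952e-03  1.23391044e+02] [0.48765774 0.4901114  0.26012575] [ 1.03109477 -0.47409824 -0.72145335]
```

Call:
step_arm(
  increments=[
    [0.58,[4,-25,-30],[0,0,0]],
    [0.58,[4,-24,-40],[0,0,0]],
    [0.58,[0,0,-40],[0,0,0]],
    [0.58,[0,0,-30],[0,0,0]],
    [0.58,[0,0,-10],[0,0,0]],
    [0.58,[0,0,0],[0,0,0]],
    [0.58,[0,0,0],[0,0,0]],
  ],
)

```text
time_s: 6.3
eef_pos: [0.4997, 0.4426, 0.121]
tcp_rot: [[-0.106, 0.994, 0.004], [0.994, 0.106, 0.003], [0.002, 0.004, -1.0]]
contact_force: [0.2, -0.5, 0.4]
grip_width: 0.036
```

```bash
python3 - <<'E'
from h import *
out=[]
for n in ['scene','top']:
    d=cam(n)
    a=d['img'][80:300,160:330] if n=='scene' else d['img'][110:270,170:330]
    out.append(cv2.resize(a,(390,500),interpolation=cv2.INTER_CUBIC) if n=='scene' else cv2.resize(a,(400,400),interpolation=cv2.INTER_CUBIC))
cv2.imwrite('pics/d.png',np.hstack([np.pad(o,((0,500-o.shape[0]),(0,0),(0,0))) for o in out]))
E
```

```text
(no output)
```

View pics/d.png

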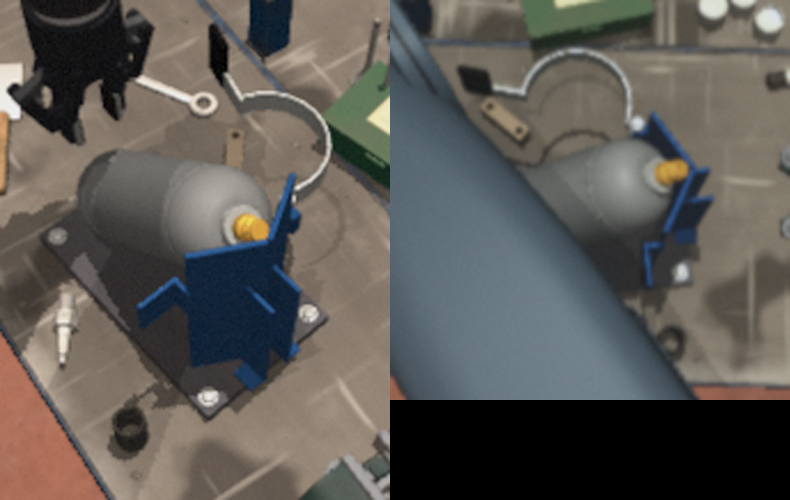

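Call:
step_arm(
  increments=[
    [0.58,[-4,-2,-8],[0,0,0]],
    [0.58,[0,0,-8],[0,0,0]],
    [0.58,[0,0,-6],[0,0,0]],
    [0.58,[0,0,0],[0,0,0]],
  ],
)

```text
time_s: 6.9
eef_pos: [0.4935, 0.4393, 0.0943]
tcp_rot: [[-0.106, 0.994, -0.002], [0.994, 0.106, -0.001], [-0.001, -0.002, -1.0]]
contact_force: [0.4, 0.1, 0.5]
grip_width: 0.0356
```

```bash
python3 - <<'E'
from h import *
d=cam('scene')
cv2.imwrite('pics/e.png',cv2.resize(d['img'][80:200,160:320],(800,600),interpolation=cv2.INTER_CUBIC))
E
```

```text
(no output)
```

View pics/e.png

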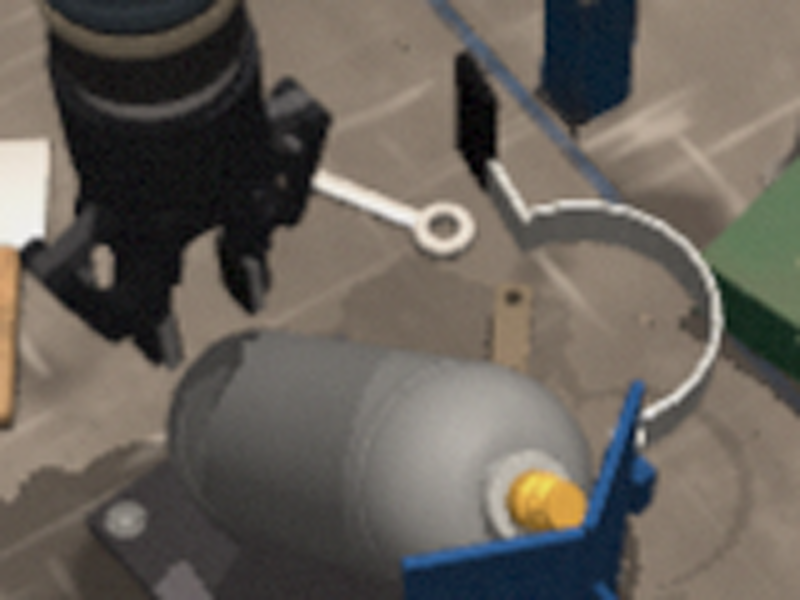

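Call:
step_arm(
  increments=[
    [0.58,[2,0,-4],[0,0,0]],
    [0.58,[0,0,-3],[0,0,0]],
    [0.58,[0,0,-3],[0,0,0]],
    [0.58,[0,0,0],[0,0,0]],
  ],
)

```text
time_s: 7.45
eef_pos: [0.496, 0.4396, 0.0854]
tcp_rot: [[-0.106, 0.994, -0.001], [0.994, 0.106, -0.0], [-0.0, -0.001, -1.0]]
contact_force: [-0.1, 0.2, 1.4]
grip_width: 0.036
```

Call:
step_arm(
  increments=[
    [0.58,[0,0,-3],[0,0,0]],
    [0.58,[0,0,0],[0,0,0]],
  ],
)

```text
time_s: 7.7
eef_pos: [0.4961, 0.4397, 0.0825]
tcp_rot: [[-0.106, 0.994, -0.0], [0.994, 0.106, -0.0], [-0.0, -0.0, -1.0]]
contact_force: [0.4, -0.0, -0.2]
grip_width: 0.0355
```

Call:
step_arm(
  increments=[
    [0.58,[0,0,-3],[0,0,0]],
    [0.58,[0,0,0],[0,0,0]],
  ],
)

```text
time_s: 7.95
eef_pos: [0.4964, 0.44, 0.0799]
tcp_rot: [[-0.106, 0.994, 0.0], [0.994, 0.106, 0.0], [0.0, 0.0, -1.0]]
contact_force: [-0.2, 0.2, 0.9]
grip_width: 0.0358
```

Call:
step_arm(
  increments=[
    [0.58,[0,0,-3],[0,0,0]],
    [0.58,[0,0,-2],[0,0,0]],
    [0.58,[0,0,0],[0,0,0]],
  ],
)

```text
time_s: 8.32
eef_pos: [0.4975, 0.4417, 0.0775]
tcp_rot: [[-0.107, 0.994, 0.004], [0.994, 0.107, 0.005], [0.004, 0.004, -1.0]]
contact_force: [0.1, 2.4, 5.8]
grip_width: 0.0362
```

```bash
python3 - <<'E'
from h import *
d=cam('scene')
cv2.imwrite('pics/f.png',cv2.resize(d['img'][100:190,160:280],(800,600),interpolation=cv2.INTER_CUBIC))
E
```

```text
(no output)
```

View pics/f.png

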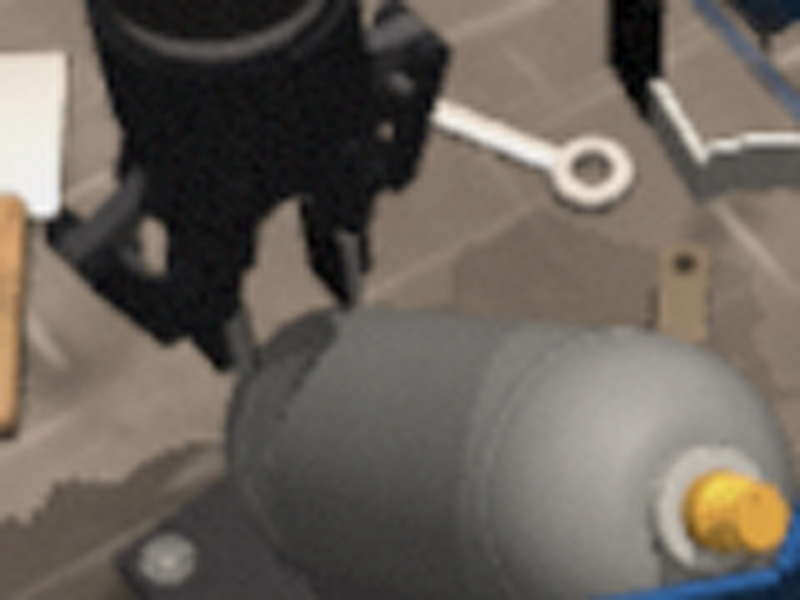

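Call:
step_arm(
  increments=[
    [0.58,[0.3,-3,4],[0,0,0]],
    [0.58,[0.3,-3,2],[0,0,0]],
    [0.58,[0,0,0],[0,0,0]],
  ],
)

```text
time_s: 8.75
eef_pos: [0.4974, 0.4356, 0.0819]
tcp_rot: [[-0.107, 0.994, 0.002], [0.994, 0.107, 0.004], [0.004, 0.002, -1.0]]
contact_force: [0.7, 6.2, 2.7]
grip_width: 0.0361
```

Call:
step_arm(
  increments=[
    [0.58,[0.2,-2,-1.5],[0,0,0]],
    [0.58,[0.2,-2,-1.5],[0,0,0]],
    [0.58,[0,0,0],[0,0,0]],
  ],
)

```text
time_s: 9.12
eef_pos: [0.4983, 0.435, 0.0816]
tcp_rot: [[-0.108, 0.994, 0.004], [0.994, 0.108, 0.012], [0.012, 0.005, -1.0]]
contact_force: [-1.4, 10.3, 7.7]
grip_width: 0.0359
```

Call:
step_arm(
  increments=[
    [0.58,[0.2,-2,-1.5],[0,0,0]],
    [0.58,[0,0,0],[0,0,0]],
  ],
)

```text
time_s: 9.38
eef_pos: [0.4986, 0.4345, 0.0813]
tcp_rot: [[-0.109, 0.994, 0.005], [0.994, 0.109, 0.015], [0.015, 0.006, -1.0]]
contact_force: [-2.6, 12.6, 10.1]
grip_width: 0.0357
```

Call:
step_arm(
  increments=[
    [0.58,[-1,9,8],[0,0,0]],
    [0.58,[-1.5,9,0],[0,0,0]],
    [0.58,[0,0,-4],[0,0,0]],
    [0.58,[0,0,-4],[0,0,0]],
    [0.58,[0,0,0],[0,0,0]],
  ],
)

```text
time_s: 10.0
eef_pos: [0.4945, 0.4449, 0.0749]
tcp_rot: [[-0.106, 0.994, -0.002], [0.994, 0.106, -0.002], [-0.001, -0.002, -1.0]]
contact_force: [0.1, 0.3, 0.4]
grip_width: 0.0359
```

Call:
step_arm(
  increments=[
    [0.58,[0.2,-1.5,-1.5],[0,0,0]],
    [0.58,[0.2,-1.5,-1.5],[0,0,0]],
    [0.58,[0,0,0],[0,0,0]],
  ],
)

```text
time_s: 10.38
eef_pos: [0.496, 0.4437, 0.0744]
tcp_rot: [[-0.106, 0.994, 0.002], [0.994, 0.106, 0.002], [0.002, 0.002, -1.0]]
contact_force: [-0.3, 3.3, 2.0]
grip_width: 0.0357
```

Call:
step_arm(
  increments=[
    [0.58,[0.2,-1.5,-2],[0,0,0]],
    [0.58,[0.2,-1.5,-2],[0,0,0]],
    [0.58,[0,0,0],[0,0,0]],
  ],
)

```text
time_s: 10.75
eef_pos: [0.4983, 0.4431, 0.0733]
tcp_rot: [[-0.107, 0.994, 0.007], [0.994, 0.107, 0.008], [0.007, 0.008, -1.0]]
contact_force: [1.4, 6.2, 6.4]
grip_width: 0.0359
```

Call:
step_arm(
  increments=[
    [0.58,[-1.5,-2,-2],[0,0,0]],
    [0.58,[0,-1.5,-2],[0,0,0]],
    [0.58,[0,0,0],[0,0,0]],
  ],
)

```text
time_s: 11.12
eef_pos: [0.4973, 0.44, 0.0704]
tcp_rot: [[-0.107, 0.994, 0.008], [0.994, 0.107, 0.009], [0.008, 0.009, -1.0]]
contact_force: [1.4, 4.9, 9.0]
grip_width: 0.0359
```

Call:
step_arm(
  increments=[
    [0.58,[0,-2,-2],[0,0,0]],
    [0.58,[0,-2,-2],[0,0,0]],
    [0.58,[0,-1,-1],[0,0,0]],
  ],
)

```text
time_s: 11.5
eef_pos: [0.4957, 0.4333, 0.063]
tcp_rot: [[-0.107, 0.994, 0.004], [0.994, 0.107, 0.005], [0.004, 0.005, -1.0]]
contact_force: [1.8, 3.5, 5.2]
grip_width: 0.0361
```

```bash
cat > tilt.py <<'E'
from fit import *
import sys
d=cam('scene'); X=np.array([.117,-.993]); Y=np.array([.993,.117]); O=np.array([.516,.267])
cv2.imwrite('pics/%s.png'%sys.argv[1],cv2.resize(d['img'][80:200,160:320],(800,600),interpolation=cv2.INTER_CUBIC))
C=cloud(d); s=sensors.get_state()
# grey bottle pts: near stand Y axis, colour grey
q=C[...,:2]-O; sx=q@X; sy=q@Y; g=d['img'].astype(int)
m=(abs(sy)<.05)&(sx>-.2)&(sx<.05)&(C[...,2]>.02)&(C[...,2]<.24)&(g.max(-1)-g.min(-1)<22)&(g.mean(-1)>40)
r=cams.silhouettes('bottle','scene')
if r: m&=cv2.erode(r[0]['region'].astype(np.uint8),np.ones((5,5)))>0
m=cv2.erode(m.astype(np.uint8),np.ones((3,3)))>0
P=C[m]
def model(p):
    a=np.r_[np.sin(p[2])*X+p[3]*Y,np.cos(p[2])]; a/=np.linalg.norm(a)
    return np.r_[O+p[0]*X+p[1]*Y,0.10],a
def res(p,Pq):
    o,a=model(p); q=Pq-o; t=q@a; return np.linalg.norm(q-t[:,None]*a,axis=1)-.044
p=np.array([-.05,0,.5,0.])
sel=P
for it in range(4):
    f=least_squares(res,p,args=(sel,),loss='soft_l1',f_scale=.002); p=f.x
    o,a=model(p)
    # foot centre: inner edge z = .012 -> centre z=.012+.044 sin
    zc=.010+.044*np.sin(p[2]); t0=(zc-o[2])/a[2]
    t=(P-o)@a-t0; sel=P[(t<.195)&(abs(res(p,P))<.008)]
print('n',len(sel),'tilt',round(np.degrees(p[2]),2),'side lean',round(np.degrees(p[3]),2),'foot c (stand)',(o+a*t0)[:2]-O@np.eye(2), 'X,Y',((o+a*t0)[:2]-O)@X,((o+a*t0)[:2]-O)@Y,'rms',np.median(abs(res(p,sel))))
tp=s['eef_pos']; print('tcp stand',(tp[:2]-O)@X,(tp[:2]-O)@Y,tp[2],'F',s['contact_force']@np.r_[X,0],s['contact_force']@np.r_[Y,0],s['contact_force'][2],'t',s['time_s'],s['joints'].round(1))
E
python3 tilt.py g
```

```text
n 1160 tilt 36.22 side lean 5.67 foot c (stand) [-0.0139  0.1299] X,Y -0.13061865636176737 0.0014110045618724604 rms 0.00033232334519606513
tcp stand -0.16725788336267935 -0.000858202535339591 0.06266538587460169 F -3.3882918108078046 0.6061765328460128 4.803783240924415 t 11.55 [ 35.3  23.6  11.   77.    0.1 119.1]
```

View pics/g.png

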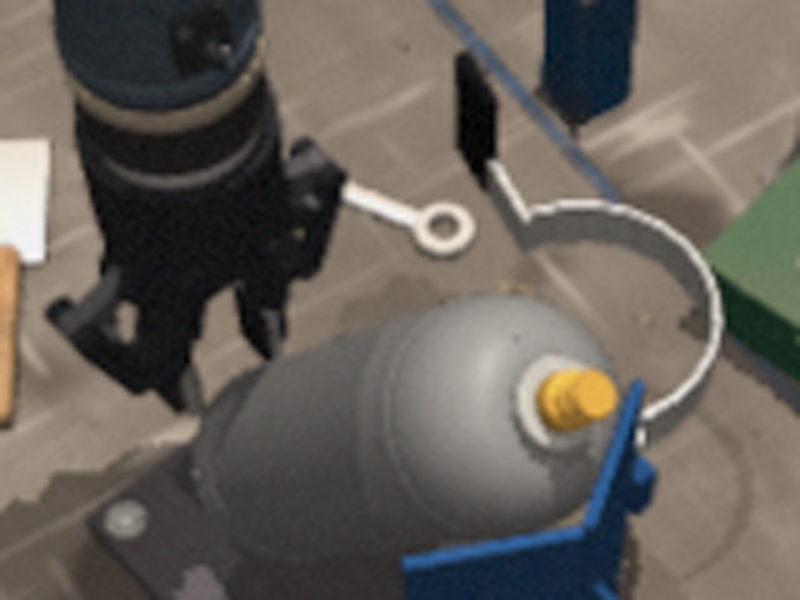

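```bash
python3 - <<'E'
from h import *
X=np.array([.117,-.993]); Y=np.array([.993,.117]); O=np.array([.516,.267])
for n in ['scene','top']:
    d=cam(n); C=cloud(d); g=d['img'].astype(int)
    m=(g[...,2]-g[...,0]>70)&(g[...,1]-g[...,0]>30); P=C[m]; k=(abs(P[:,0]-.516)<.12)&(abs(P[:,1]-.267)<.12)&(P[:,2]>.1); P=P[k]
    print(n,len(P),((P[:,:2]-O)@X).mean().round(4),((P[:,:2]-O)@Y).mean().round(4),P[:,2].mean() if len(P) else '', ((P[:,:2]-O)@Y).min(),((P[:,:2]-O)@Y).max())
d=cam('top');cv2.imwrite('pics/i.png',cv2.resize(d['img'][110:270,170:330],(600,600),interpolation=cv2.INTER_CUBIC))
E
```

```text
scene 150 0.0213 0.0245 0.24826446963187626 0.0165960676082056 0.035073362877768334
top 89 0.0172 0.0263 0.25020220684988137 0.01850432134719072 0.0351554322233624
```

View pics/i.png

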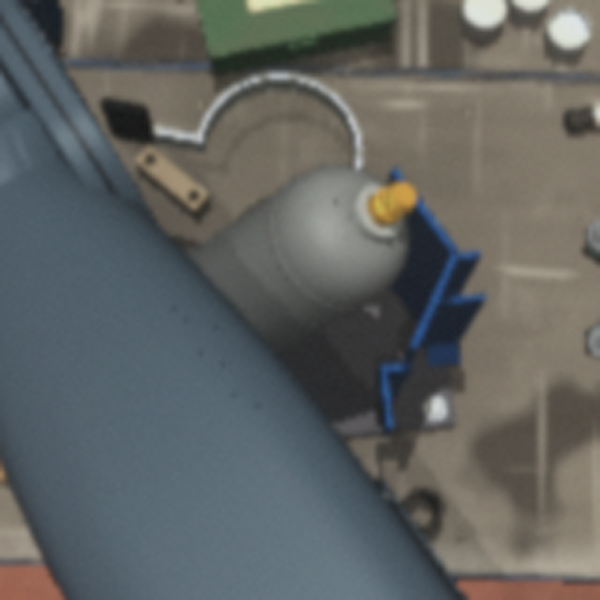

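Call:
step_arm(
  increments=[
    [0.58,[3,0.4,0.5],[0,0,0]],
    [0.58,[3,0.4,0.5],[0,0,0]],
    [0.58,[0,0,0],[0,0,0]],
  ],
)

```text
time_s: 12.12
eef_pos: [0.4998, 0.4321, 0.061]
tcp_rot: [[-0.106, 0.994, -0.001], [0.994, 0.106, -0.0], [0.0, -0.001, -1.0]]
contact_force: [-1.9, 4.0, 4.7]
grip_width: 0.0359
```

```bash
cat >> tilt.py <<'E'
m=(g[...,2]-g[...,0]>70)&(g[...,1]-g[...,0]>30); V=C[m]; k=(abs(V[:,0]-.516)<.12)&(abs(V[:,1]-.267)<.12)&(V[:,2]>.1); V=V[k]
if len(V): print('valve',len(V),((V[:,:2]-O)@X).mean().round(4),'Y',((V[:,:2]-O)@Y).mean().round(4),V[:,2].mean())
E
python3 tilt.py j
```

```text
n 1114 tilt 34.91 side lean 6.05 foot c (stand) [-0.0119  0.1281] X,Y -0.12861918964887167 0.003204583717272424 rms 0.0003360027443654011
tcp stand -0.165813637591409 0.003241930689349814 0.061060339392601096 F -4.0038180427049985 -0.8998845877800079 3.809687119870735 t 12.175 [ 35.   24.5  11.9  77.5   0.  118.9]
valve 151 0.0194 Y 0.0264 0.2500636152770725
```

Call:
step_arm(
  increments=[
    [0.58,[-1,8,4],[0,0,0]],
    [0.58,[-1,12,20],[0,0,0]],
    [0.7,[0,10,50],[0,0,0]],
    [1,[0,0,60],[0,0,0]],
    [1,[0,0,60],[0,0,0]],
    [1,[0,0,40],[0,0,0]],
    [1,[40,-35,0],[0,0,0]],
    [1,[40,-45,0],[0,0,0]],
    [1,[42,-45,0],[0,0,0]],
    [1,[0,-13,0],[0,0,0]],
    [1,[0,0,0],[0,0,0]],
  ],
)

```text
time_s: 13.6
eef_pos: [0.6208, 0.3217, 0.2938]
tcp_rot: [[-0.103, 0.995, -0.003], [0.995, 0.103, -0.003], [-0.003, -0.003, -1.0]]
contact_force: [-0.8, -0.1, 0.7]
grip_width: -0.0001
```

```bash
python3 tilt.py k
```

```text
n 639 tilt 37.84 side lean 8.95 foot c (stand) [-0.0445  0.1181] X,Y -0.12248566060320384 -0.030413111869533726 rms 0.0003524516909270692
tcp stand -0.04355288574820466 0.11004048048547026 0.2943914456084707 F 1.056898917690652 0.8046326110790555 0.6419399040961195 t 13.65 [ 22.1  35.9  54.9 109.1  -0.1 106. ]
valve 155 0.0352 Y 0.006 0.24341538139749033
```

View pics/k.png

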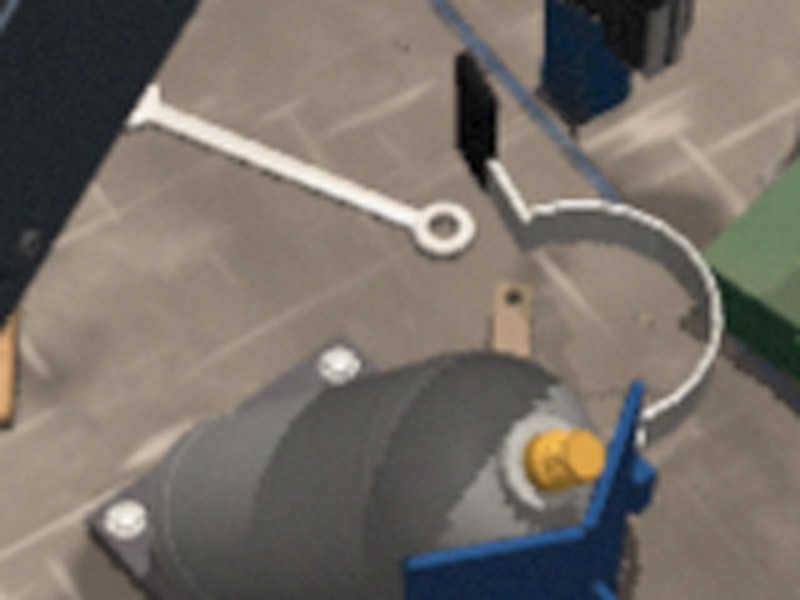

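Call:
step_arm(
  increments=[
    [1,[-40,42,6],[0,0,0]],
    [0.8,[-40,42,0],[0,0,3.6]],
    [0.5,[-40,42,0],[0,0,3.6]],
    [0.39,[-40,8,0],[0,0,3.6]],
    [0.39,[-16,0,-30],[0,0,3.6]],
    [0.39,[0,0,-50],[0,0,0]],
    [0.39,[0,0,-50],[0,0,0]],
    [0.39,[0,0,-40],[0,0,0]],
    [0.39,[0,0,0],[0,0,0]],
    [0.39,[0,0,0],[0,0,0]],
  ],
)

```text
time_s: 14.95
eef_pos: [0.4443, 0.4593, 0.1335]
tcp_rot: [[-0.351, 0.936, 0.002], [0.936, 0.351, 0.001], [0.001, 0.002, -1.0]]
contact_force: [-0.5, -0.4, 0.3]
grip_width: 0.052
```

```bash
python3 tilt.py l
```

```text
n 699 tilt 37.69 side lean 9.26 foot c (stand) [-0.0453  0.1175] X,Y -0.12198393861922442 -0.0312275320039246 rms 0.0003438227263124066
tcp stand -0.19959159553814843 -0.04782854917940362 0.13457702916770803 F -0.3061076235573107 0.2899611246726563 0.7698263256468716 t 15.0 [ 39.9  19.6  14.1  84.2  -0.  109.4]
valve 153 0.0351 Y 0.0059 0.24364685334450203
```

View pics/l.png

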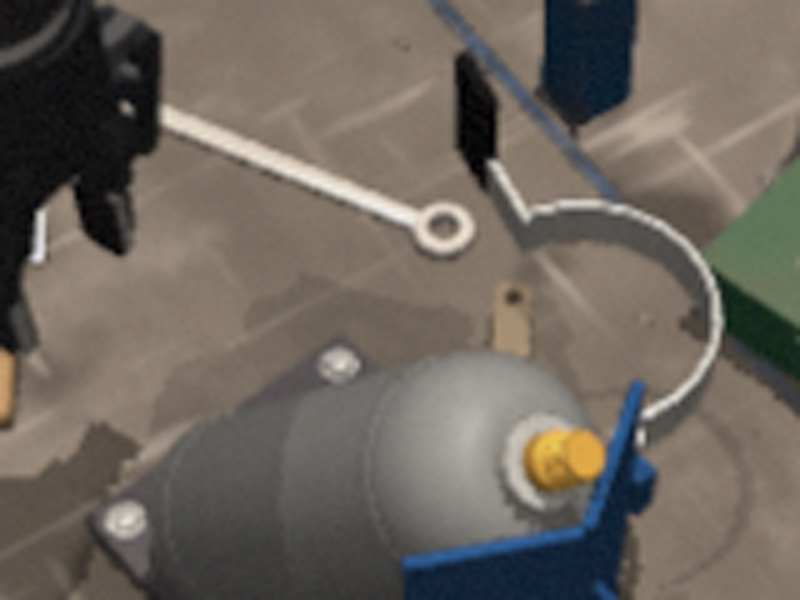

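Call:
step_arm(
  increments=[
    [0.39,[4,-12,-20],[0,0,0]],
    [0.39,[4,-12,-20],[0,0,0]],
    [0.39,[3,-9,-12],[0,0,0]],
    [0.39,[0,0,0],[0,0,0]],
  ],
)

```text
time_s: 15.55
eef_pos: [0.4556, 0.4246, 0.0796]
tcp_rot: [[-0.349, 0.937, -0.0], [0.937, 0.349, -0.0], [0.0, -0.0, -1.0]]
contact_force: [0.2, -0.6, 0.2]
grip_width: 0.0523
```

Call:
step_arm(
  increments=[
    [0.39,[1.1,-2.8,-3],[0,0,0]],
    [0.39,[1.1,-2.8,-3],[0,0,0]],
    [0.39,[0,0,0],[0,0,0]],
  ],
)

```text
time_s: 15.92
eef_pos: [0.4575, 0.4195, 0.0734]
tcp_rot: [[-0.35, 0.937, 0.0], [0.937, 0.35, 0.0], [0.0, 0.0, -1.0]]
contact_force: [-0.3, -0.0, 0.3]
grip_width: 0.052
```

Call:
step_arm(
  increments=[
    [0.39,[1,-2.5,-2.5],[0,0,0]],
    [0.39,[0.5,-1.3,-2],[0,0,0]],
    [0.39,[0,0,0],[0,0,0]],
  ],
)

```text
time_s: 16.3
eef_pos: [0.4588, 0.4155, 0.0685]
tcp_rot: [[-0.35, 0.937, -0.001], [0.937, 0.35, -0.0], [-0.0, -0.001, -1.0]]
contact_force: [-0.2, 0.2, -0.5]
grip_width: 0.0519
```

Call:
step_arm(
  increments=[
    [0.39,[0.8,-2,-1.5],[0,0,0]],
    [0.39,[0.8,-2,-1.5],[0,0,0]],
    [0.39,[0,0,0],[0,0,0]],
  ],
)

```text
time_s: 16.68
eef_pos: [0.4605, 0.4114, 0.0656]
tcp_rot: [[-0.35, 0.937, -0.0], [0.937, 0.35, -0.0], [-0.0, -0.0, -1.0]]
contact_force: [0.3, -0.1, -0.2]
grip_width: 0.0522
```

```bash
python3 tilt.py m
```

```text
n 660 tilt 37.78 side lean 9.25 foot c (stand) [-0.0453  0.1178] X,Y -0.12225555380273818 -0.031202255402415564 rms 0.0003193726882941804
tcp stand -0.15002285070310836 -0.038153158091684444 0.06572781026942816 F -0.2567390680045377 -0.48716513023961655 0.48315328829488596 t 16.725 [ 35.6  17.9   4.1  76.1   0.  105.1]
valve 156 0.0353 Y 0.0059 0.24355593979341128
```

View pics/m.png

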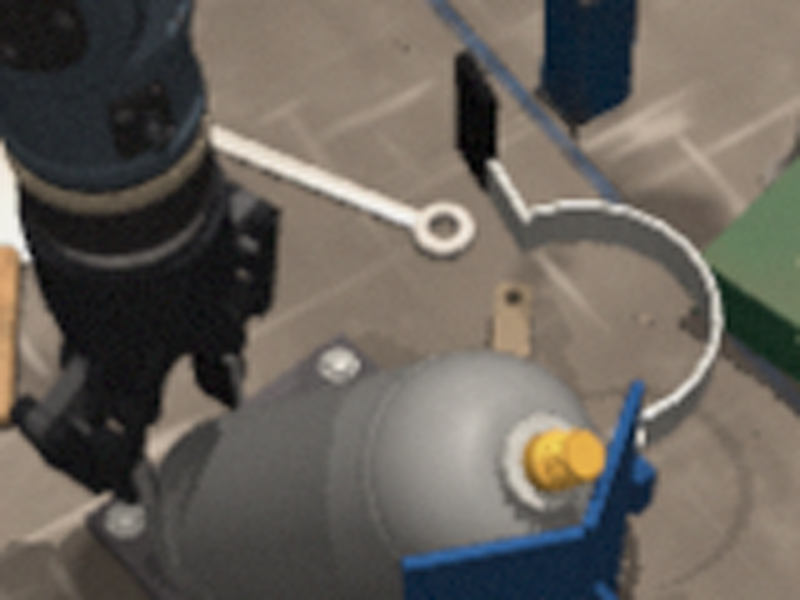

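Call:
step_arm(
  increments=[
    [0.39,[0.8,-2,-2],[0,0,0]],
    [0.39,[0.8,-2,-2],[0,0,0]],
    [0.39,[0,0,0],[0,0,0]],
  ],
)

```text
time_s: 17.15
eef_pos: [0.4618, 0.4093, 0.0635]
tcp_rot: [[-0.351, 0.936, -0.0], [0.936, 0.351, 0.004], [0.004, 0.001, -1.0]]
contact_force: [-2.3, 2.2, 5.2]
grip_width: 0.052
```

Call:
step_arm(
  increments=[
    [0.39,[0.7,-1.7,-1.7],[0,0,0]],
    [0.39,[0.7,-1.7,-1.7],[0,0,0]],
    [0.39,[0,0,0],[0,0,0]],
  ],
)

```text
time_s: 17.52
eef_pos: [0.464, 0.4064, 0.0606]
tcp_rot: [[-0.351, 0.936, 0.002], [0.936, 0.351, 0.005], [0.004, 0.003, -1.0]]
contact_force: [-2.0, 3.0, 4.6]
grip_width: 0.0521
```

```bash
python3 tilt.py n
```

```text
n 563 tilt 34.5 side lean 7.31 foot c (stand) [-0.0403  0.1118] X,Y -0.11571859433845172 -0.02689471666390274 rms 0.0003154210478333169
tcp stand -0.1445500999288455 -0.03528849661425147 0.06065522185021105 F -3.480227410516662 -1.8425997948543007 6.083246000599021 t 17.575 [ 34.9  17.7   3.1  75.2   0.2 104.4]
valve 159 0.0303 Y 0.0021 0.2503942417443967
```

Call:
step_arm(
  increments=[
    [0.39,[0.8,-2,-1.5],[-1.4,-0.5,0]],
    [0.39,[0.8,-2,-1.5],[-1.4,-0.5,0]],
    [0.39,[0.8,-2,-1.5],[-1.4,-0.5,0]],
    [0.39,[0,0,0],[0,0,0]],
  ],
)

```text
time_s: 18.12
eef_pos: [0.4666, 0.4002, 0.0553]
tcp_rot: [[-0.35, 0.936, 0.028], [0.934, 0.351, -0.07], [-0.075, 0.002, -0.997]]
contact_force: [-1.3, 3.0, 3.9]
grip_width: 0.052
```

```bash
python3 tilt.py o
```

```text
n 491 tilt 30.05 side lean 6.42 foot c (stand) [-0.0365  0.104 ] X,Y -0.10755571428139533 -0.024031114463845545 rms 0.00025874487318085226
tcp stand -0.13765770239433384 -0.03350360621545768 0.05513410787904205 F -3.565463445407582 -0.4113953631515406 4.4970724615995685 t 18.175 [ 36.5  19.3   4.4  76.2  -4.2 106. ]
valve 157 0.0226 Y 0.0011 0.25908065273087805
```

Call:
step_arm(
  increments=[
    [0.39,[0.8,-2,0],[0,0,0]],
    [0.39,[0.8,-2,0],[0,0,0]],
    [0.39,[0.8,-2,0],[0,0,0]],
    [0.39,[0,0,0],[0,0,0]],
  ],
)

```text
time_s: 18.73
eef_pos: [0.4683, 0.3916, 0.0536]
tcp_rot: [[-0.349, 0.937, 0.026], [0.934, 0.35, -0.074], [-0.078, -0.002, -0.997]]
contact_force: [-0.5, 2.4, 3.3]
grip_width: 0.0518
```

```bash
python3 tilt.py p
```

```text
n 412 tilt 28.49 side lean 6.15 foot c (stand) [-0.0345  0.0947] X,Y -0.09810809796732886 -0.023159393762891 rms 0.00025409623478492294
tcp stand -0.12938100905090644 -0.03286637192354861 0.05355444993146495 F -2.4601031059813483 0.3750397937158489 2.643991567537385 t 18.775 [ 35.9  19.    3.9  76.2  -4.3 105.4]
valve 154 0.0257 Y 0.0007 0.2613804166560682
```

Call:
step_arm(
  increments=[
    [0.39,[1.2,-1.8,0],[0,0,0]],
    [0.39,[1.2,-1.8,-0.3],[0,0,0]],
    [0.39,[0,0,0],[0,0,0]],
  ],
)

```text
time_s: 19.2
eef_pos: [0.4705, 0.3883, 0.0532]
tcp_rot: [[-0.349, 0.937, 0.025], [0.934, 0.35, -0.074], [-0.078, -0.002, -0.997]]
contact_force: [-1.4, 2.2, 2.9]
grip_width: 0.0519
```

```bash
python3 tilt.py q
```

```text
n 498 tilt 28.05 side lean 6.2 foot c (stand) [-0.0324  0.0911] X,Y -0.09426171996657576 -0.021500224224910595 rms 0.0002785747609421359
tcp stand -0.1257522228628085 -0.030951608571524337 0.05323625128705029 F -2.481296561999132 -0.4121055178266984 2.076993020746315 t 19.25 [ 35.5  18.9   3.7  76.1  -4.3 105. ]
valve 155 0.0277 Y 0.0026 0.26215169224419055
```

Call:
step_arm(
  increments=[
    [0.39,[1.2,-1.8,0],[0,0,0]],
    [0.39,[1.2,-1.8,0],[0,0,0]],
    [0.39,[0,0,0],[0,0,0]],
  ],
)

```text
time_s: 19.68
eef_pos: [0.4728, 0.3846, 0.0529]
tcp_rot: [[-0.349, 0.937, 0.025], [0.934, 0.35, -0.074], [-0.078, -0.003, -0.997]]
contact_force: [-1.7, 2.2, -1.1]
grip_width: 0.0525
```

```bash
python3 tilt.py r
```

```text
n 455 tilt 26.71 side lean 5.64 foot c (stand) [-0.0298  0.0873] X,Y -0.0901999259825966 -0.019409428726763447 rms 0.0003013595424088064
tcp stand -0.12181539746807427 -0.029081174489671423 0.05300006340238776 F -2.7834971052215627 -0.7637339768212632 -0.1936877825280952 t 19.725 [ 35.1  18.8   3.6  76.   -4.3 104.6]
valve 155 0.0268 Y 0.0025 0.2645198555478596
```

View pics/r.png

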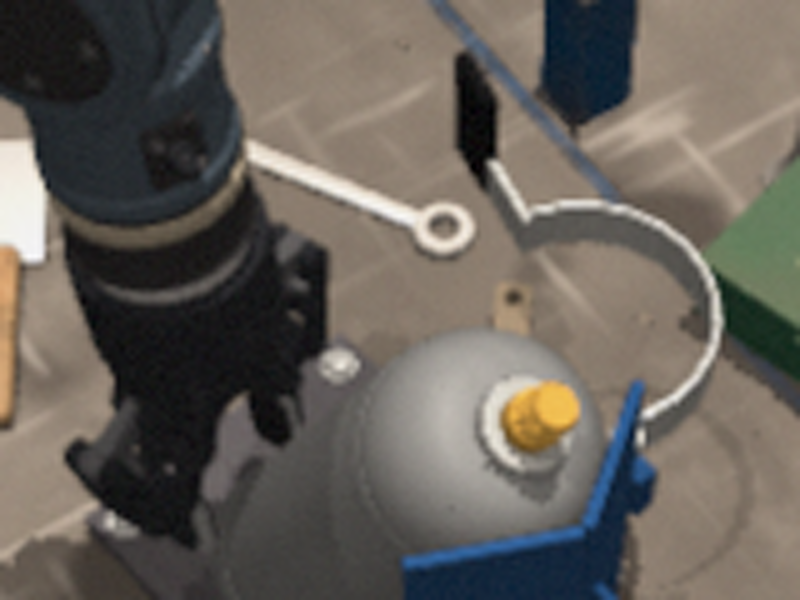

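Call:
step_arm(
  increments=[
    [0.39,[1,-2,-0.3],[-2,-0.7,0]],
    [0.39,[1,-2,-0.3],[-2,-0.7,0]],
    [0.39,[1,-2,-0.3],[-2,-0.7,0]],
    [0.39,[0,0,0],[0,0,0]],
  ],
)

```text
time_s: 20.27
eef_pos: [0.4762, 0.3794, 0.0526]
tcp_rot: [[-0.345, 0.936, 0.063], [0.919, 0.351, -0.179], [-0.19, -0.003, -0.982]]
contact_force: [-1.8, 1.3, 0.0]
grip_width: 0.0519
```

```bash
python3 tilt.py s
```

```text
n 478 tilt 25.09 side lean 4.96 foot c (stand) [-0.0268  0.0827] X,Y -0.08524745927634114 -0.01694779285989772 rms 0.00026513437837877296
tcp stand -0.11613561084889062 -0.026381476237254353 0.05268145178578158 F -2.0273366770198544 -1.5377774467880658 -0.28833541437424004 t 20.325 [ 37.6  21.4   6.3  78.3 -10.3 107.3]
valve 155 0.0256 Y 0.0016 0.2664561693509683
```

Call:
step_arm(
  increments=[
    [0.39,[0.9,-2.3,-0.5],[-2,-0.7,0]],
    [0.39,[0.9,-2.3,-0.5],[-2,-0.7,0]],
    [0.39,[0.9,-2.3,-0.5],[-2,-0.7,0]],
    [0.39,[0.9,-2.3,-0.5],[-2,-0.7,0]],
    [0.39,[0,0,0],[0,0,0]],
  ],
)

```text
time_s: 21.0
eef_pos: [0.4797, 0.3698, 0.0503]
tcp_rot: [[-0.332, 0.937, 0.11], [0.883, 0.35, -0.314], [-0.332, -0.007, -0.943]]
contact_force: [-0.0, 1.6, -0.2]
grip_width: 0.0524
```

```bash
python3 tilt.py t
```

```text
n 413 tilt 22.29 side lean 4.37 foot c (stand) [-0.0231  0.0737] X,Y -0.07586140493288834 -0.014288419274480517 rms 0.00027365275951694856
tcp stand -0.106234962505132 -0.023923256548666075 0.05055923526390548 F -0.9100939629038011 -0.1623426275737512 0.01751726143410677 t 21.05 [ 40.5  25.3   9.6  81.6 -18.  111.1]
valve 151 0.023 Y 0.0015 0.2678378564749902
```

Call:
step_arm(
  increments=[
    [0.39,[0.8,-2.3,-0.8],[-2,-0.7,0]],
    [0.39,[0.8,-2.3,-0.8],[-2,-0.7,0]],
    [0.39,[0.8,-2.3,-0.8],[-2,-0.7,0]],
    [0.39,[0.8,-2.3,-0.8],[-2,-0.7,0]],
    [0.39,[0,0,0],[0,0,0]],
  ],
)

```text
time_s: 21.72
eef_pos: [0.4826, 0.3607, 0.0468]
tcp_rot: [[-0.313, 0.937, 0.154], [0.827, 0.349, -0.442], [-0.468, -0.011, -0.884]]
contact_force: [0.0, 0.7, -0.1]
grip_width: 0.0521
```

```bash
python3 tilt.py u
```

```text
n 371 tilt 19.77 side lean 3.7 foot c (stand) [-0.0203  0.0649] X,Y -0.06677880664952619 -0.012594370591693035 rms 0.00024815836092883375
tcp stand -0.0968268459076607 -0.02204947402352212 0.04710448824448758 F -0.7160689485376531 -0.18961224427445944 -0.1787992594995262 t 21.775 [ 43.2  29.9  13.1  85.3 -25.3 115.4]
valve 145 0.021 Y 0.0002 0.2691549415286336
```

View pics/u.png

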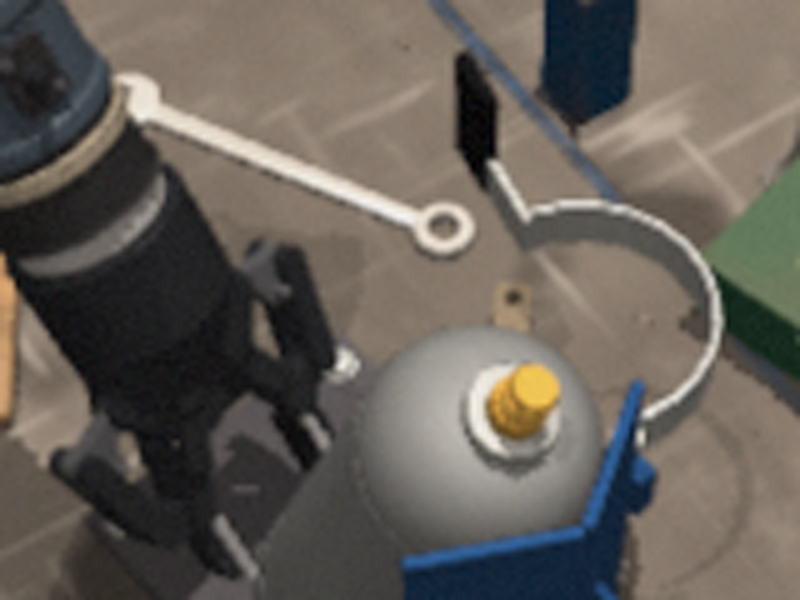

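Call:
step_arm(
  increments=[
    [0.39,[1.2,-3.5,0],[0,0,0]],
    [0.39,[1.2,-3.5,0],[0,0,0]],
  ],
)

```text
time_s: 22.08
eef_pos: [0.4855, 0.3536, 0.0477]
tcp_rot: [[-0.312, 0.938, 0.154], [0.828, 0.348, -0.439], [-0.465, -0.009, -0.885]]
contact_force: [-0.6, 1.8, -1.3]
grip_width: 0.0524
```

```bash
python3 tilt.py v
```

```text
n 327 tilt 17.46 side lean 3.23 foot c (stand) [-0.0176  0.0573] X,Y -0.058939919984148756 -0.010768184290966452 rms 0.0002445728253815671
tcp stand -0.08885666684176646 -0.019964694059399435 0.04790454232992571 F -0.5457163033735511 -0.16274379525076496 -0.7768971450148352 t 22.125 [ 42.5  29.1  12.2  84.8 -25.4 114.7]
valve 148 0.0194 Y -0.0001 0.2698914853631837
```

Call:
step_arm(
  increments=[
    [0.39,[1,-3,10],[0,0,0]],
    [0.39,[1,-3,10],[0,0,0]],
    [0.39,[1,-3,10],[0,0,0]],
    [0.39,[1,-3,10],[0,0,0]],
    [0.39,[1,-3,10],[0,0,0]],
    [0.39,[0,0,0],[0,0,0]],
  ],
)

```text
time_s: 22.92
eef_pos: [0.4911, 0.339, 0.099]
tcp_rot: [[-0.311, 0.938, 0.156], [0.829, 0.348, -0.438], [-0.465, -0.007, -0.885]]
contact_force: [0.3, -0.3, -1.2]
grip_width: 0.0521
```

```bash
python3 tilt.py w
```

```text
n 300 tilt 17.18 side lean 3.2 foot c (stand) [-0.0176  0.0564] X,Y -0.05809625355489308 -0.010857448236978562 rms 0.00026643267351534813
tcp stand -0.07434125961514801 -0.016748163507766377 0.09815541151472193 F -0.3732371723631528 -0.7074498663522456 -0.4034033591138739 t 22.975 [ 41.3  26.2  14.1  89.  -25.6 113.4]
valve 147 0.0185 Y -0.0006 0.26986979847298537
```

View pics/w.png

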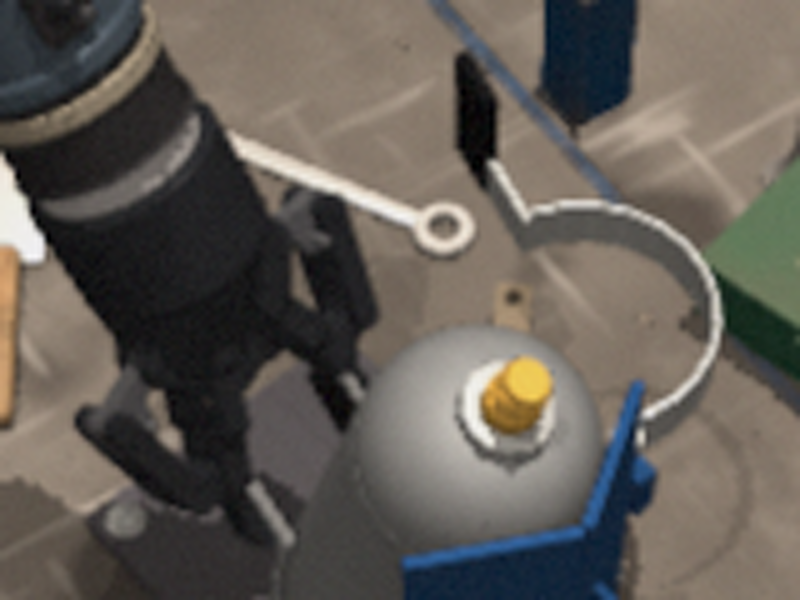

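Call:
step_arm(
  increments=[
    [0.39,[0.8,-2.2,0],[0,0,0]],
    [0.39,[0.8,-2.2,0],[0,0,0]],
    [0.39,[0,0,0],[0,0,0]],
  ],
)

```text
time_s: 23.4
eef_pos: [0.4915, 0.3347, 0.0968]
tcp_rot: [[-0.313, 0.937, 0.153], [0.828, 0.348, -0.439], [-0.465, -0.01, -0.885]]
contact_force: [-0.8, 2.6, -1.7]
grip_width: 0.0518
```

```bash
python3 tilt.py x
```

```text
n 305 tilt 15.66 side lean 3.07 foot c (stand) [-0.016   0.0514] X,Y -0.052918018623762386 -0.009906458355103391 rms 0.0002621395810210453
tcp stand -0.07003703454284593 -0.016349510713695295 0.09693290008531198 F -3.3197447419138997 -1.5928674110779555 -0.934878442024601 t 23.45 [ 40.9  25.9  13.5  88.6 -25.6 112.9]
valve 148 0.0178 Y -0.0001 0.2701162824941509
```

Call:
step_arm(
  increments=[
    [0.39,[-0.9,2.6,-10],[0,0,0]],
    [0.39,[-0.9,2.6,-10],[0,0,0]],
    [0.39,[-0.9,2.6,-10],[0,0,0]],
    [0.39,[-0.9,2.6,-10],[0,0,0]],
    [0.39,[-0.9,2.6,-10],[0,0,0]],
    [0.39,[-0.4,1,-4],[0,0,0]],
    [0.39,[0,0,0],[-2.5,-0.9,0]],
  ],
)

```text
time_s: 24.38
eef_pos: [0.4872, 0.3471, 0.0431]
tcp_rot: [[-0.303, 0.938, 0.168], [0.806, 0.346, -0.48], [-0.508, -0.011, -0.861]]
contact_force: [0.4, 0.0, 0.1]
grip_width: 0.0522
```

```bash
python3 tilt.py y
```

```text
n 326 tilt 15.01 side lean 2.92 foot c (stand) [-0.0153  0.0493] X,Y -0.050785388139377864 -0.009382242543431497 rms 0.00023930681331731096
tcp stand -0.08363995807116441 -0.020145627309195134 0.041904507611945696 F 0.05603333655340753 -0.7505436780704193 -1.278488556364801 t 24.425 [ 43.2  30.7  12.8  85.6 -27.7 116.1]
valve 149 0.0168 Y -0.0003 0.2704676126511097
```

Call:
step_arm(
  increments=[
    [0.39,[0.8,-2.4,-0.6],[0,0,0]],
    [0.39,[0.8,-2.4,-0.6],[0,0,0]],
    [0.39,[0.8,-2.4,-0.6],[0,0,0]],
    [0.39,[0.8,-2.4,-0.6],[0,0,0]],
    [0.39,[0.8,-2.4,-0.6],[0,0,0]],
    [0.39,[0,0,0],[0,0,0]],
  ],
)

```text
time_s: 25.22
eef_pos: [0.4912, 0.3358, 0.0406]
tcp_rot: [[-0.304, 0.938, 0.168], [0.807, 0.347, -0.478], [-0.507, -0.01, -0.862]]
contact_force: [-0.2, 0.9, -0.2]
grip_width: 0.0521
```

```bash
python3 tilt.py z
```

```text
n 195 tilt 11.38 side lean 2.14 foot c (stand) [-0.011   0.0372] X,Y -0.03821349118504719 -0.006559953571144266 rms 0.0002388838723184905
tcp stand -0.07127204040898887 -0.016613699277137114 0.04067914731129458 F -0.2170493291871249 0.01259885784844577 -0.00019366467867543147 t 25.275 [ 42.1  29.6  11.1  84.3 -27.9 114.8]
valve 148 0.0136 Y -0.0005 0.27126029863663603
```

Call:
step_arm(
  increments=[
    [0.39,[0.8,-2.6,-1],[0,0,0]],
    [0.39,[0.8,-2.6,-1],[0,0,0]],
    [0.39,[0.8,-2.6,-1],[0,0,0]],
    [0.39,[0.8,-2.6,-1],[0,0,0]],
    [0.39,[0.8,-2.6,-1],[0,0,0]],
    [0.39,[0,0,0],[0,0,0]],
  ],
)

```text
time_s: 26.08
eef_pos: [0.4953, 0.3229, 0.0356]
tcp_rot: [[-0.304, 0.938, 0.168], [0.807, 0.347, -0.478], [-0.507, -0.01, -0.862]]
contact_force: [-0.4, 0.7, 0.7]
grip_width: 0.0524
```

```bash
python3 tilt.py aa
```

```text
n 234 tilt 21.63 side lean -0.03 foot c (stand) [-0.0078  0.0655] X,Y -0.06597097548524258 -0.00012421945223803701 rms 0.0008011087182426199
tcp stand -0.05791072786377134 -0.01404837414779212 0.03560516330371964 F -0.7069530723736978 -0.01779833704569972 1.151608799510845 t 26.125 [ 41.   28.6   9.2  82.8 -28.1 113.6]
valve 155 0.0094 Y -0.0017 0.27155240323326574
```

View pics/aa.png

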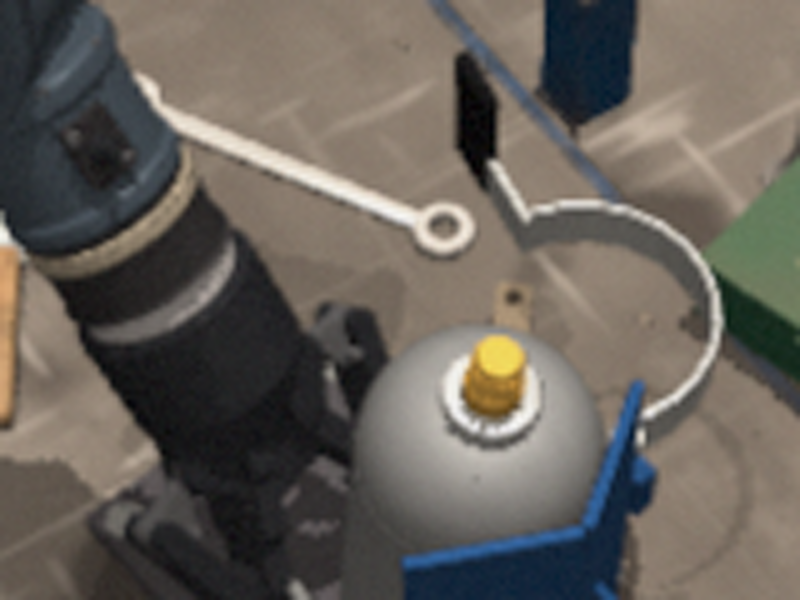

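Call:
step_arm(
  increments=[
    [0.39,[0.8,-2.6,-0.9],[0,0,0]],
    [0.39,[0.8,-2.6,-0.9],[0,0,0]],
    [0.39,[0.8,-2.6,-0.9],[0,0,0]],
    [0.39,[0.8,-2.6,-0.9],[0,0,0]],
    [0.39,[0.8,-2.6,-0.9],[0,0,0]],
    [0.39,[0,0,0],[0,0,0]],
  ],
)

```text
time_s: 26.92
eef_pos: [0.4994, 0.3103, 0.0312]
tcp_rot: [[-0.304, 0.938, 0.169], [0.807, 0.348, -0.477], [-0.506, -0.009, -0.862]]
contact_force: [0.1, 3.1, 3.0]
grip_width: 0.0519
```

```bash
python3 tilt.py ab
```

```text
n 35 tilt 1.83 side lean 0.5 foot c (stand) [-0.0016  0.0052] X,Y -0.0053104399603542555 -0.0010116306831492393 rms 0.00024711302874455554
tcp stand -0.04495711438116527 -0.011442460315331143 0.03124731434579328 F -2.5582541076328846 0.1304148547821403 2.39483371457719 t 26.975 [ 39.9  27.7   7.4  81.3 -28.3 112.4]
valve 159 0.0049 Y -0.0024 0.27182792336363515
```

View pics/ab.png

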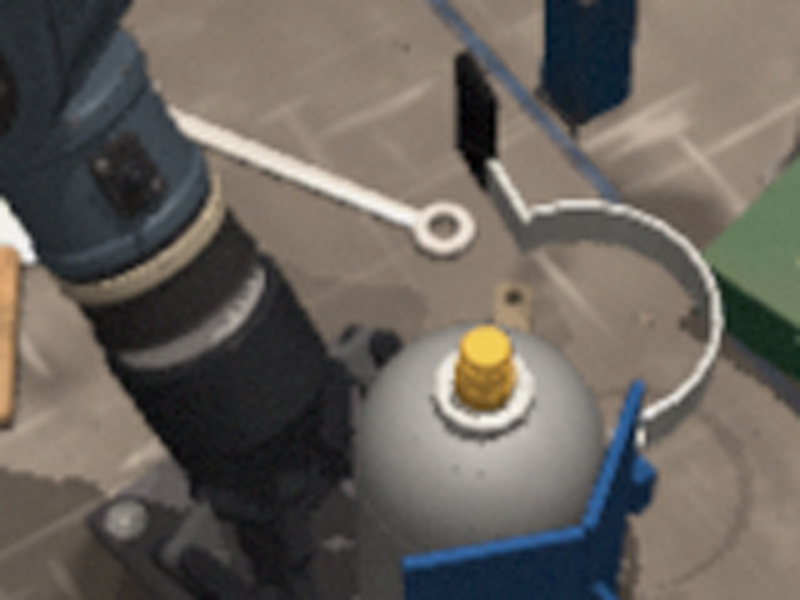

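Call:
step_arm(
  increments=[
    [0.39,[0.7,-2,-1],[0,0,0]],
    [0.39,[0.7,-2,-1],[0,0,0]],
    [0.39,[0.7,-2,-1],[0,0,0]],
    [0.39,[0,0,0],[0,0,0]],
  ],
)

```text
time_s: 27.52
eef_pos: [0.5007, 0.3045, 0.0276]
tcp_rot: [[-0.305, 0.938, 0.167], [0.807, 0.348, -0.477], [-0.505, -0.011, -0.863]]
contact_force: [-1.0, 3.8, 0.7]
grip_width: 0.0522
```

```bash
python3 tilt.py ac
```

```text
n 0 tilt -44.26 side lean 19.71 foot c (stand) [-0.0812 -0.2319] X,Y 0.22073852366944677 -0.10772774968687503 rms nan
tcp stand -0.03894880873724039 -0.010816875508831848 0.027568782408951564 F -3.6627500654545657 -0.983214921985458 2.2605164846397456 t 27.575 [ 39.4  27.4   6.6  80.6 -28.3 111.8]
valve 158 0.0027 Y -0.0029 0.2677923301061499
  return _methods._mean(a, axis=axis, dtype=dtype,
  ret = ret.dtype.type(ret / rcount)
```

Call:
step_arm(
  increments=[
    [0.39,[0.4,-2,-0.5],[0,0,0]],
    [0.39,[0.4,-2,-0.3],[0,0,0]],
    [0.39,[0,0,0],[0,0,0]],
  ],
)

```text
time_s: 28.0
eef_pos: [0.5014, 0.304, 0.0276]
tcp_rot: [[-0.306, 0.937, 0.168], [0.81, 0.349, -0.471], [-0.5, -0.008, -0.866]]
contact_force: [-4.4, 11.8, 3.6]
grip_width: 0.0519
```

```bash
cat > dome.py <<'E'
from h import *
from scipy.optimize import least_squares
X=np.array([.117,-.993]); Y=np.array([.993,.117]); O=np.array([.516,.267])
import sys
for n in ['scene','top']:
    d=cam(n); C=cloud(d); g=d['img'].astype(int); q=C[...,:2]-O; sx=q@X; sy=q@Y
    v=(g[...,2]-g[...,0]>70)&(g[...,1]-g[...,0]>30)&(np.hypot(sx,sy)<.12)&(C[...,2]>.1)
    if v.sum():
        Z=C[v][:,2]; top=v&(C[...,2]>Z.max()-.006); print(n,'valve',v.sum(),'zmax95',np.percentile(Z,95).round(4),'top centre',sx[top].mean().round(4),sy[top].mean().round(4))
    w=(np.hypot(sx,sy)<.06)&(C[...,2]>.205)&(g.max(-1)-g.min(-1)<25)
    w=cv2.erode(w.astype(np.uint8),np.ones((3,3)))>0
    P=np.c_[sx[w],sy[w],C[...,2][w]]
    if len(P)>60:
        # fit surface of revolution z=a-b r^2-c r^4 about free centre
        def f(p): r2=((P[:,0]-p[0])**2+(P[:,1]-p[1])**2)/.04**2; return P[:,2]-(p[2]-p[3]*r2-p[4]*r2**2)
        s=least_squares(f,[0,0,.235,.01,.01],loss='soft_l1',f_scale=.001); print(n,'dome',len(P),s.x.round(4),np.median(abs(s.fun)).round(5))
    cv2.imwrite(f'pics/{sys.argv[1]}_{n}.png',cv2.resize(d['img'][80:200,160:320],(800,600),interpolation=cv2.INTER_CUBIC))
s=sensors.get_state(); tp=s['eef_pos']; F=s['contact_force']; print('tcp',(tp[:2]-O)@X,(tp[:2]-O)@Y,tp[2],'F',F[:2]@X,F[:2]@Y,F[2],s['time_s'])
E
python3 dome.py ad
```

```text
scene valve 157 zmax95 0.2758 top centre 0.0008 -0.0009
scene dome 1299 [ 1.000e-04  4.000e-04  2.442e-01 -1.100e-03  2.040e-02] 0.00111
top valve 66 zmax95 0.2758 top centre -0.0014 -0.0019
top dome 924 [-0.0011 -0.0005  0.2445  0.0006  0.0186] 0.00105
tcp -0.038419070563585324 -0.010204039201770612 0.02752285618278942 F -11.805842145824279 -3.787984952383108 3.776360188434009 28.1
```

View pics/ad_scene.png

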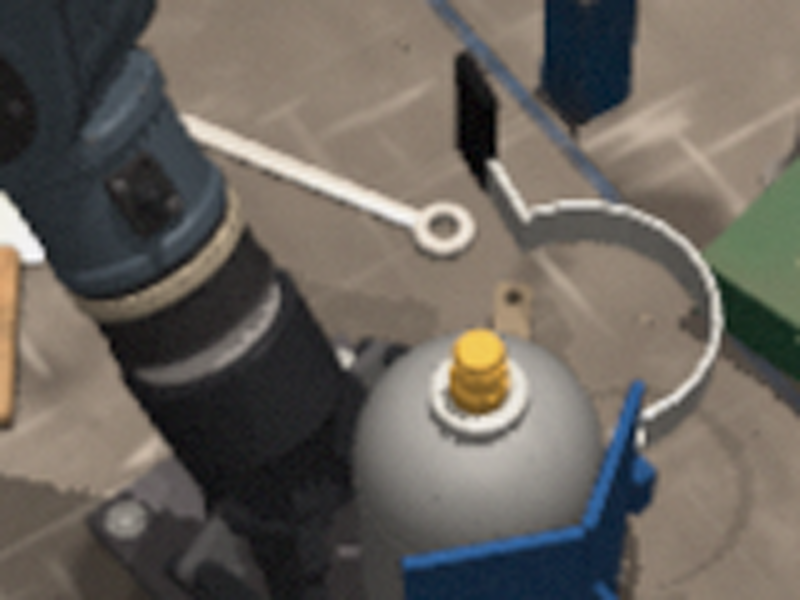

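View pics/ad_top.png

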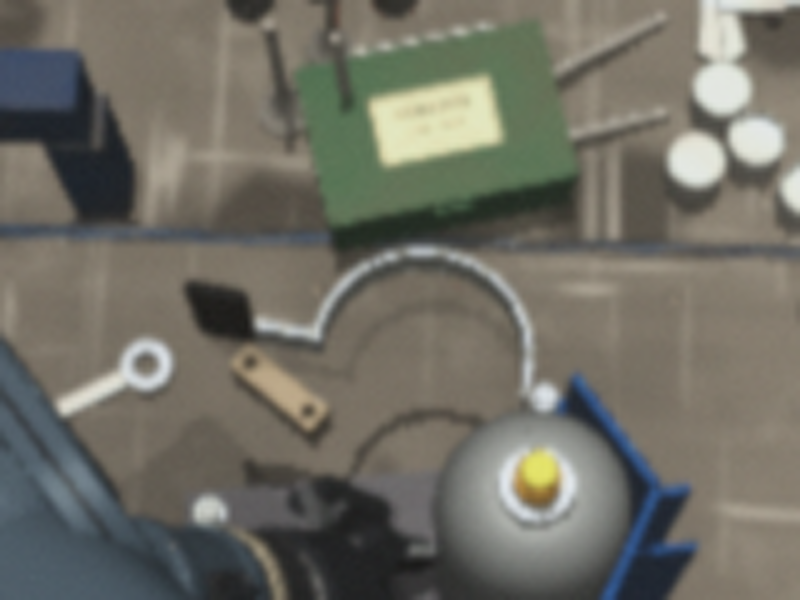

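Call:
step_arm(
  increments=[
    [0.39,[0.4,-1.2,0],[0,0,0]],
    [0.39,[0.2,-0.8,0],[0,0,0]],
    [0.39,[0,0,0],[0,0,0]],
    [0.39,[0,0,0],[0,0,0]],
  ],
)

```text
time_s: 28.6
eef_pos: [0.5015, 0.3039, 0.0276]
tcp_rot: [[-0.307, 0.937, 0.168], [0.812, 0.349, -0.468], [-0.497, -0.007, -0.868]]
contact_force: [-6.6, 15.5, 4.3]
grip_width: 0.0519
```

Call:
step_arm(
  increments=[
    [0.39,[0,-0.4,0],[0,0,0]],
    [0.39,[0,0,0],[0,0,0]],
    [0.39,[0,0,0],[0,0,0]],
    [0.39,[0,0,0],[0,0,0]],
  ],
)

```text
time_s: 29.1
eef_pos: [0.5015, 0.3038, 0.0276]
tcp_rot: [[-0.307, 0.937, 0.168], [0.812, 0.35, -0.467], [-0.496, -0.007, -0.868]]
contact_force: [-6.6, 17.2, 4.1]
grip_width: 0.0525
```

```bash
python3 dome.py ae; python3 - <<'E'
from h import *
X=np.array([.117,-.993]); Y=np.array([.993,.117]); O=np.array([.516,.267])
# visible straight side: fit tilt from pts z .06-.2
for n in ['scene','top']:
    d=cam(n); C=cloud(d); q=C[...,:2]-O; sx=q@X; sy=q@Y; r=np.hypot(sx,sy); g=d['img'].astype(int)
    m=(r<.05)&(C[...,2]>.05)&(C[...,2]<.2)&(g.max(-1)-g.min(-1)<25); print(n,m.sum())
    if m.sum()>30:
        P=np.c_[sx[m],sy[m],C[...,2][m]]
        from scipy.optimize import least_squares
        f=lambda p: np.hypot(P[:,0]-p[0]-p[2]*(P[:,2]-.12),P[:,1]-p[1]-p[3]*(P[:,2]-.12))-.044
        s=least_squares(f,[0,0,0,0],loss='soft_l1',f_scale=.001); print(s.x.round(4),np.median(abs(s.fun)))
E
```

```text
scene valve 159 zmax95 0.2757 top centre 0.0011 -0.0009
scene dome 1274 [ 2.000e-04  4.000e-04  2.444e-01 -2.000e-04  1.990e-02] 0.00102
top valve 66 zmax95 0.2761 top centre -0.0014 -0.0017
top dome 897 [-0.001  -0.0006  0.2451  0.0026  0.0174] 0.00106
tcp -0.03827438589256475 -0.010133174206818986 0.02754029184373775 F -16.542650165704078 -4.748074612173864 5.373057442194316 29.2
scene 165
[ 0.0002  0.0006 -0.0008 -0.0013] 0.0001688349454307264
top 324
[-0.0009 -0.0006  0.0042 -0.0009] 0.00016742898691566796
```

Call:
step_arm(
  increments=[
    [0.39,[-1,3,0],[0,0,0]],
    [0.39,[-1.7,4.7,0],[0,0,0]],
    [0.39,[-3.4,9.4,1],[0,0,0]],
    [0.39,[-7,19,5],[0,0,0]],
    [0.39,[-10,28,10],[0,0,0]],
    [0.39,[-7,19,40],[0,0,0]],
    [0.39,[0,0,60],[0,0,-8]],
    [0.39,[10,0,60],[0,0,-8]],
    [0.39,[15,-20,60],[0,0,-8]],
    [0.39,[15,-20,40],[0,0,-8]],
    [0.39,[0,0,0],[0,0,0]],
  ],
)

```text
time_s: 30.68
eef_pos: [0.5058, 0.3321, 0.2856]
tcp_rot: [[0.165, 0.983, -0.086], [0.854, -0.186, -0.485], [-0.493, 0.006, -0.87]]
contact_force: [0.0, 0.1, -1.4]
grip_width: 0.052
```

```bash
python3 dome.py af; python3 - <<'E'
from h import *
np.set_printoptions(precision=4,suppress=True)
X=np.array([.117,-.993]); Y=np.array([.993,.117]); O=np.array([.516,.267])
for n in ['scene','top']:
    d=cam(n); C=cloud(d); 
    q=C[...,:2]-O; sx=q@X; sy=q@Y
    m=(C[...,2]>.165)&(C[...,2]<.205)&(abs(sx+.14)<.05)&(abs(sy-.11)<.05)&(d['img'].max(-1)<70)
    P=np.c_[sx,sy,C[...,2]] if 0 else np.stack([sx,sy,C[...,2]],-1)[m]; print(n,len(P), P.mean(0) if len(P) else '',P.min(0) if len(P) else '',P.max(0) if len(P) else '')
    for r in cams.mark_of('band_tab',n)[:1]: w=ray(d,*r['centre'],.168)[:2]-O; print('mark',w@X,w@Y,r)
print(sensors.get_state()['tcp_rot'])
E
```

```text
scene valve 156 zmax95 0.2759 top centre 0.0013 -0.0008
scene dome 1299 [-0.      0.0006  0.2448  0.0014  0.0181] 0.00109
top valve 66 zmax95 0.2762 top centre -0.0013 -0.0019
top dome 920 [-0.001  -0.0005  0.2446  0.0009  0.0185] 0.001
tcp -0.06790613942329762 -0.0050823954974844095 0.2830291339509689 F -1.0248231753738284 -0.26552148886340093 -0.7780199992987087 30.775
scene 117 [-0.1337  0.1152  0.186 ] [-0.1498  0.1104  0.1659] [-0.121   0.1228  0.2008]
mark -0.13067433866929262 0.1126968289503893 {'centre': [254.7, 107.3], 'confidence': 0.66}
top 0   
[[ 0.1546  0.9838 -0.0908]
 [ 0.8534 -0.1793 -0.4895]
 [-0.4978 -0.0018 -0.8673]]
```

View pics/af_scene.png

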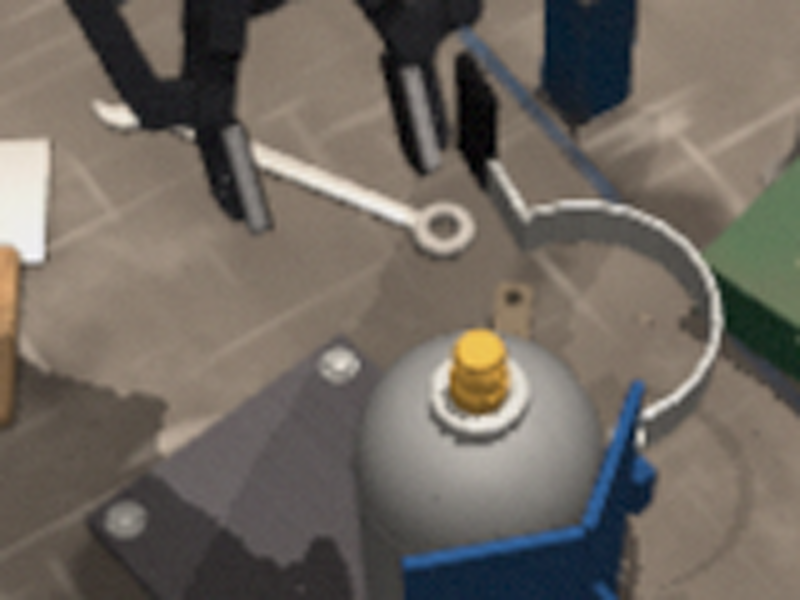

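Call:
step_arm(
  increments=[
    [0.3,[14,12,0],[7.35,-1.4,0]],
    [0.3,[14,12,0],[7.35,-1.4,0]],
    [0.3,[14,12,0],[7.35,-1.4,0]],
    [0.3,[14,12,0],[7.35,-1.4,0]],
    [0.3,[14,10,0],[7.35,-1.4,0]],
    [0.3,[14,9,0],[7.35,-1.4,0]],
    [0.3,[14,8,0],[7.35,-1.4,0]],
    [0.3,[13,8,0],[7.35,-1.4,0]],
    [0.3,[0,0,0],[0,0,0]],
    [0.3,[0,0,0],[0,0,0]],
  ],
)

```text
time_s: 32.22
eef_pos: [0.6127, 0.4179, 0.2834]
tcp_rot: [[0.157, 0.983, 0.096], [0.851, -0.184, 0.492], [0.501, 0.005, -0.866]]
contact_force: [-0.1, 0.5, -0.5]
grip_width: 0.0596
```

```bash
python3 dome.py ag
```

```text
scene valve 147 zmax95 0.2759 top centre 0.0012 -0.0012
scene dome 2730 [-2.3890e-01 -7.5710e-01  7.9811e+00  4.2500e-02 -1.0000e-04] 0.03788
top valve 59 zmax95 0.2761 top centre -0.0012 -0.0021
top dome 4973 [ 0.0175 -0.0364  0.6663 -0.0325  0.0095] 0.01948
tcp -0.1391629744610114 0.11446540456051127 0.2846942321231847 F -0.7456688813796445 -0.2647755464439764 -0.22788449223920448 32.325
```

View pics/ag_scene.png

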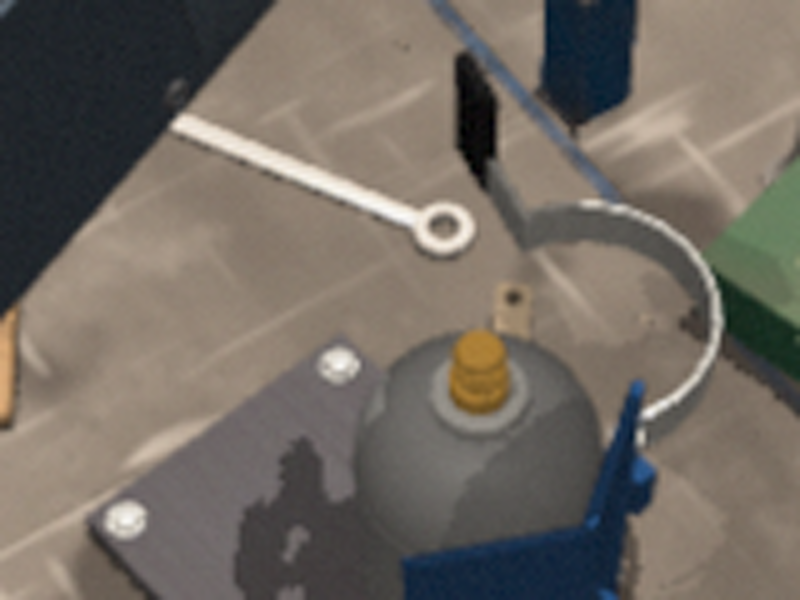

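Call:
step_arm(
  increments=[
    [0.3,[3,-3,-30],[0,0,0]],
    [0.3,[0,0,-30],[0,0,0]],
    [0.3,[0,0,-25],[0,0,0]],
    [0.3,[0,0,-20],[0,0,0]],
    [0.3,[0,0,-10],[0,0,0]],
    [0.3,[0,0,0],[0,0,0]],
  ],
)

```text
time_s: 33.08
eef_pos: [0.6164, 0.415, 0.1682]
tcp_rot: [[0.157, 0.983, 0.097], [0.851, -0.184, 0.493], [0.502, 0.005, -0.865]]
contact_force: [-0.1, -0.2, 0.9]
grip_width: 0.0597
```

```bash
cat > shot.py <<'E'
from h import *
import sys
np.set_printoptions(precision=4,suppress=True)
X=np.array([.117,-.993]); Y=np.array([.993,.117]); O=np.array([.516,.267])
out=[]
for n in ['scene','top']:
    d=cam(n); out.append(cv2.resize(d['img'][80:230,160:320],(400,375),interpolation=cv2.INTER_CUBIC))
    r=cams.mark_of('band_tab',n)
    if r:
        w=ray(d,*r[0]['centre'],.168)[:2]-O; t=np.array([w@X,w@Y]); h=t-[.014,.062]
        ang=np.degrees(np.arctan2(h[1],h[0]))%360; print(n,'tab',t,'conf',r[0]['confidence'],'r',np.hypot(*h),'band angle rad',np.radians(265-ang))
cv2.imwrite(f'pics/{sys.argv[1]}.png',np.hstack(out))
s=sensors.get_state(); tp=s['eef_pos']; F=s['contact_force']; print('tcp',(tp[:2]-O)@X,(tp[:2]-O)@Y,tp[2],'F',F[:2]@X,F[:2]@Y,F[2],s['time_s'],s['joints'].round(0))
E
python3 shot.py ah
```

```text
scene tab [-0.1301  0.1122] conf 0.64 r 0.1525868721429921 band angle rad 1.8187065101921773
top tab [-0.1391  0.1188] conf 0.48 r 0.16326880738696084 band angle rad 1.8390945484394616
tcp -0.13492213686583004 0.11825152372947036 0.17054627123339883 F 0.10714941521108472 0.7760290917143782 -0.2825489107884727 33.275 [ 18.  15.   8.  66.  26. 122.]
```

View pics/ah.png

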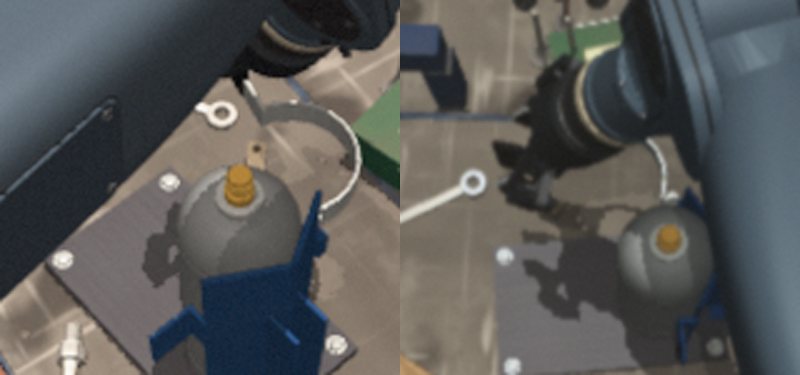

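Call:
step_arm(
  increments=[
    [0.3,[-12,3,0],[-3.7,0.6,3.1]],
    [0.3,[-12,2.5,0],[-3.7,0.5,3.1]],
    [0.3,[-12,1.5,0],[-3.7,0.3,3.1]],
    [0.3,[-12,0.5,0],[-3.7,0.1,3.1]],
    [0.3,[-12,-1,0],[-3.7,-0.1,3.1]],
    [0.3,[-12,-2,0],[-3.7,-0.4,3.1]],
    [0.3,[-12,-3.5,0],[-3.7,-0.6,3.1]],
    [0.3,[-11,-4.5,0],[-3.7,-0.7,3.1]],
    [0.3,[0,0,0],[0,0,0]],
  ],
)

```text
time_s: 34.4
eef_pos: [0.5216, 0.4124, 0.1698]
tcp_rot: [[-0.246, 0.969, -0.005], [0.969, 0.246, 0.006], [0.008, -0.003, -1.0]]
contact_force: [-0.3, -0.4, 1.1]
grip_width: 0.0596
```

```bash
python3 shot.py ai
```

```text
scene tab [-0.1413  0.0345] conf 0.87 r 0.15771553102847727 band angle rad 1.308506817593451
tcp -0.14183282584504173 0.023235350153563886 0.16890946169882626 F 0.09259440017715868 0.09403827200603945 0.42358308498983743 34.6 [ 32.  24.  24.  90.   0. 108.]
```

View pics/ai.png

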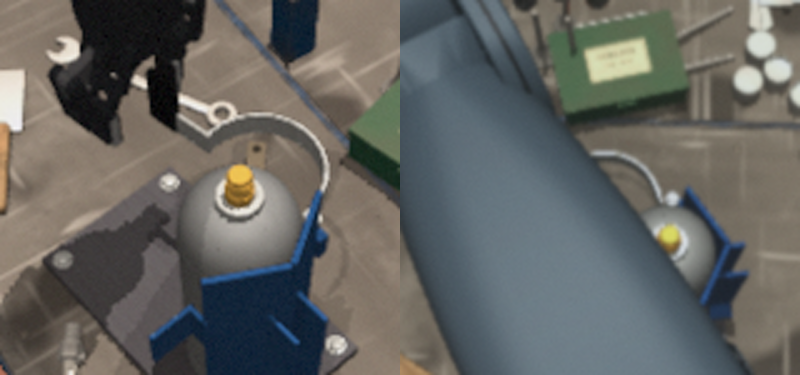

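Call:
step_arm(
  increments=[
    [0.3,[0,0,40],[0,0,0]],
    [0.6,[0,0,20],[0,0,0]],
    [1,[20,4,0],[0,0,0]],
    [1,[18,4,0],[0,0,0]],
    [1,[0,0,0],[0,0,0]],
    [1,[0,0,-30],[0,0,0]],
    [1,[0,0,-25],[0,0,0]],
    [1,[0,0,0],[0,0,0]],
  ],
)

```text
time_s: 35.6
eef_pos: [0.558, 0.4177, 0.1706]
tcp_rot: [[-0.244, 0.97, -0.012], [0.97, 0.244, 0.002], [0.005, -0.011, -1.0]]
contact_force: [0.1, 0.4, 0.9]
grip_width: 0.0
```

```bash
python3 shot.py aj
```

```text
scene tab [-0.1402  0.0324] conf 0.68 r 0.15705853226275351 band angle rad 1.2940087279560435
tcp -0.14595112551734335 0.061727610579264174 0.17563977141851644 F -0.06305885529250209 -0.2967235862722726 0.12515385901521905 35.8 [ 31.  30.  32.  92.   0. 107.]
```

View pics/aj.png

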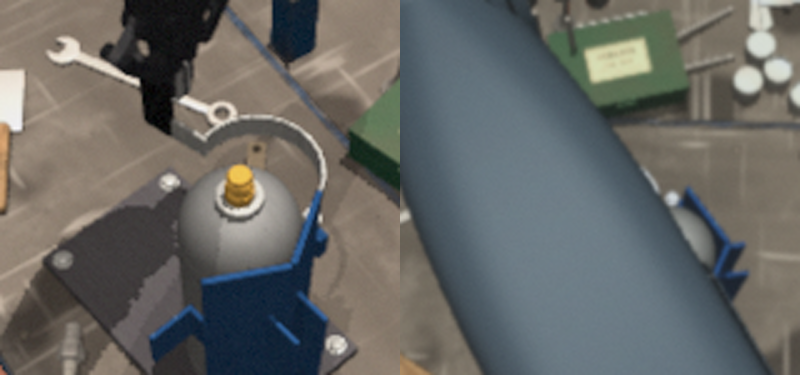

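```bash
python3 - <<'E'
import numpy as np
X=np.array([.117,-.993]); Y=np.array([.993,.117]); O=np.array([.516,.267])
prev=np.array([.558,.4177])
for p in range(190,267,5):
    a=np.radians(p); t=np.array([.014,.062])+.159*np.array([np.cos(a),np.sin(a)])-.016*np.array([-np.sin(a),np.cos(a)])
    w=O+t[0]*X+t[1]*Y; print(p,t.round(3),w.round(4),((w-prev)*1000).round(1)); prev=w
E
```

```text
190 [-0.145  0.05 ] [0.5488 0.4172] [-9.2 -0.5]
195 [-0.144  0.036] [0.5352 0.414 ] [-13.6  -3.2]
200 [-0.141  0.023] [0.522  0.4095] [-13.2  -4.4]
205 [-0.137  0.009] [0.5092 0.404 ] [-12.8  -5.6]
210 [-0.132 -0.004] [0.497  0.3973] [-12.3  -6.6]
215 [-0.125 -0.016] [0.4853 0.3897] [-11.6  -7.7]
220 [-0.118 -0.028] [0.4744 0.381 ] [-10.9  -8.7]
225 [-0.11  -0.039] [0.4643 0.3714] [-10.1  -9.6]
230 [-0.1  -0.05] [0.4551 0.361 ] [ -9.2 -10.4]
235 [-0.09  -0.059] [0.4468 0.3498] [ -8.3 -11.2]
240 [-0.079 -0.068] [0.4395 0.3379] [ -7.3 -11.9]
245 [-0.068 -0.075] [0.4333 0.3254] [ -6.2 -12.5]
250 [-0.055 -0.082] [0.4282 0.3124] [ -5.1 -13. ]
255 [-0.043 -0.087] [0.4242 0.2991] [ -4.  -13.4]
260 [-0.029 -0.092] [0.4214 0.2854] [ -2.8 -13.7]
265 [-0.016 -0.095] [0.4198 0.2716] [ -1.6 -13.8]
```

Call:
step_arm(
  increments=[
    [1,[-9,-0.5,0],[0,0,3]],
    [1,[-13.6,-3.2,0],[0,0,5]],
    [1,[-13.2,-4.4,0],[0,0,5]],
    [1,[-12.8,-5.6,0],[0,0,5]],
    [1,[-12.3,-6.6,0],[0,0,5]],
    [1,[-11.6,-7.7,0],[0,0,5]],
    [1,[-10.9,-8.7,0],[0,0,5]],
    [1,[0,0,0],[0,0,0]],
  ],
)

```text
time_s: 36.8
eef_pos: [0.4766, 0.3825, 0.1757]
tcp_rot: [[-0.733, 0.681, -0.006], [0.681, 0.733, 0.002], [0.005, -0.002, -1.0]]
contact_force: [0.5, 1.0, 0.4]
grip_width: 0.0005
```

```bash
python3 shot.py ak
```

```text
tcp -0.11930718577994036 -0.02513349931409588 0.17410736647999592 F 0.40716608611072347 -1.0985052105823534 -0.2896984518442124 37.0 [32. 16. 14. 88.  0. 75.]
```

View pics/ak.png

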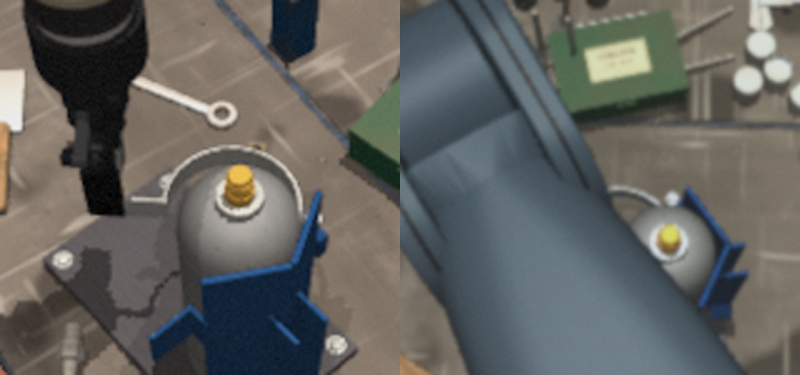

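Call:
step_arm(
  increments=[
    [1,[-10.6,-9.6,0],[0,0,5]],
    [1,[-10,-10.4,0],[0,0,5]],
    [1,[-8.3,-11.2,0],[0,0,5]],
    [1,[-7.3,-11.9,0],[0,0,5]],
    [1,[-6.2,-12.5,0],[0,0,5]],
    [1,[-5.1,-13,0],[0,0,5]],
    [1,[0,0,0],[0,0,0]],
  ],
)

```text
time_s: 37.88
eef_pos: [0.4292, 0.3134, 0.1738]
tcp_rot: [[-0.974, 0.224, -0.007], [0.224, 0.974, -0.004], [0.006, -0.005, -1.0]]
contact_force: [0.4, -0.2, -0.6]
grip_width: 0.0003
```

```bash
python3 shot.py al
```

```text
scene tab [-0.0394 -0.0932] conf 0.7 r 0.1641490923212387 band angle rad 0.24429008289885187
tcp -0.05686878757094764 -0.08058398199535396 0.1735229890402764 F -0.08901617591772318 -0.16790957878283194 0.25015181175068407 38.075 [29.  4.  0. 87.  0. 42.]
```

View pics/al.png

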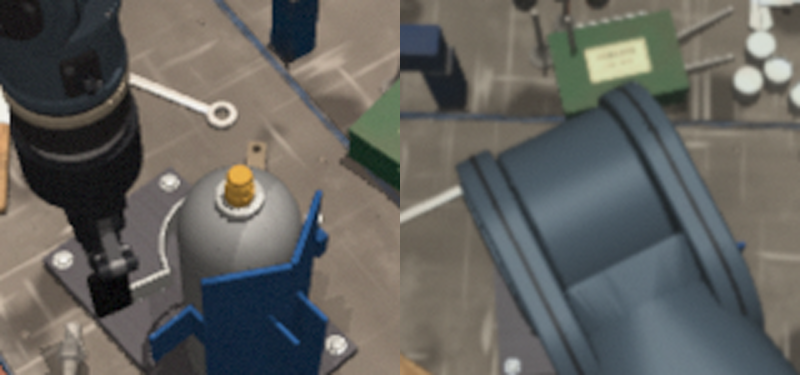

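Call:
step_arm(
  increments=[
    [1,[-2.5,-7,0],[0,0,2]],
    [1,[-2,-7,0],[0,0,2]],
    [1,[-1.6,-7,0],[0,0,2]],
    [1,[-1,-6,0],[0,0,2]],
    [1,[-0.8,-5,0],[0,0,2]],
    [1,[0,0,0],[0,0,0]],
  ],
)

```text
time_s: 38.83
eef_pos: [0.4212, 0.2818, 0.1736]
tcp_rot: [[-0.999, 0.051, -0.006], [0.051, 0.999, -0.005], [0.006, -0.005, -1.0]]
contact_force: [-0.7, -0.5, 0.4]
grip_width: 0.0002
```

Call:
step_arm(
  increments=[
    [1,[-0.5,-4,0],[0,0,0]],
    [1,[-0.5,-4,0],[0,0,0]],
    [1,[0,-3,0],[0,0,0]],
    [1,[0,0,0],[0,0,0]],
  ],
)

```text
time_s: 39.33
eef_pos: [0.4201, 0.2728, 0.1737]
tcp_rot: [[-0.999, 0.049, -0.006], [0.049, 0.999, 0.001], [0.006, 0.001, -1.0]]
contact_force: [0.3, 5.8, -0.5]
grip_width: -0.0003
```

```bash
python3 shot.py am
```

```text
scene tab [ 0.0007 -0.1024] conf 0.61 r 0.16495020926368467 band angle rad -0.00660643884667773
top tab [-0.0717 -0.1251] conf 0.51 r 0.20582954181116858 band angle rad 0.342332363770276
tcp -0.017006443053920708 -0.09453950236401805 0.1737512766380772 F -6.194541474271816 1.6684840103582257 -1.5821625072113703 39.525 [25. -1. -5. 87.  0. 28.]
```

View pics/am.png

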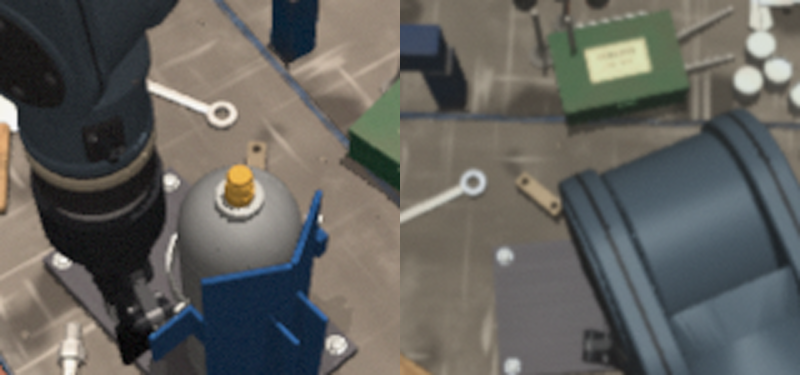

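Call:
step_arm(
  increments=[
    [1,[0.2,-2,0],[0,0,0]],
    [1,[0,0,0],[0,0,0]],
    [1,[0,3,0],[0,0,0]],
    [1,[0,5,0],[0,0,0]],
    [1,[0,20,0],[0,0,0]],
    [1,[0,25,30],[0,0,0]],
    [1,[0,10,60],[0,0,0]],
    [1,[-20,0,60],[0,0,0]],
    [1,[-40,-20,20],[0,0,0]],
    [1,[-40,-30,0],[0,0,0]],
    [1,[0,0,0],[0,0,0]],
  ],
)

```text
time_s: 40.9
eef_pos: [0.3182, 0.281, 0.3441]
tcp_rot: [[-0.999, 0.049, -0.005], [0.049, 0.999, -0.004], [0.005, -0.005, -1.0]]
contact_force: [0.7, 0.1, 0.4]
grip_width: 0.0002
```

```bash
python3 shot.py an; python3 dome.py ao
```

```text
scene tab [0.0176 0.0586] conf 0.74 r 0.005000133787841968 band angle rad -0.9045298509714925
tcp -0.03800739298178015 -0.19167346256086595 0.3425011751642658 F -0.3106358733403801 -0.4006533666617902 -0.09523647265662026 41.1 [ 32.  -8.   9. 107.  -0.  35.]
scene valve 155 zmax95 0.2756 top centre 0.0011 -0.0008
scene dome 1280 [-0.      0.0005  0.2445  0.0006  0.0188] 0.00104
top valve 65 zmax95 0.2762 top centre -0.0014 -0.0015
top dome 435 [-0.0012 -0.      0.2456  0.006   0.0138] 0.00098
tcp -0.03784480827571915 -0.19166681022970308 0.3423320477906218 F -0.6749964120259547 -0.5412527024293378 -0.767450983472483 41.2
```

View pics/an.png

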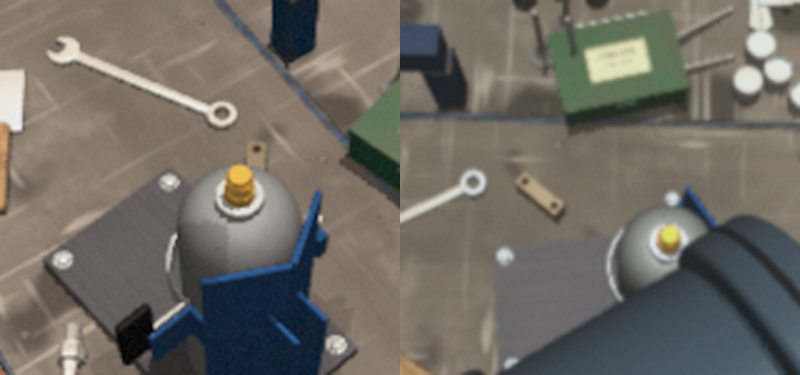

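```bash
python3 - <<'E'
from h import *
np.set_printoptions(precision=4,suppress=True)
X=np.array([.117,-.993]); Y=np.array([.993,.117]); O=np.array([.516,.267])
d=cam('scene'); C=cloud(d); q=C[...,:2]-O; sx=q@X; sy=q@Y
m=(C[...,2]>.165)&(C[...,2]<.203)&(abs(sx)<.04)&(abs(sy+.097)<.03)&(d['img'].max(-1)<60)
P=np.stack([sx,sy,C[...,2]],-1)[m]; print(len(P),P.mean(0),P.min(0),P.max(0))
for l in ['cam_cap0','spark_plug0','valve_spring0']:
    r=cams.mark_of(l,'scene')
    if r: print(l,ray(d,*r[0]['centre'],0),r[0])
E
```

```text
186 [ 0.0045 -0.098   0.1856] [-0.0018 -0.112   0.1651] [ 0.0133 -0.0698  0.2012]
cam_cap0 [0.6255 0.4086 0.    ] {'centre': [259.3, 150.8], 'confidence': 0.53}
spark_plug0 [0.3892 0.3418 0.    ] {'centre': [186.9, 223.9], 'confidence': 0.49}
valve_spring0 [0.3867 0.2263 0.    ] {'centre': [214.2, 267.2], 'confidence': 0.69}
```

```bash
python3 -c "
from workcell import env
print(env.close_job())"
```

```text
the job is handed in; nothing more can be done
None
```

The bottle stands upright in the recess, the band is closed round it, and the job is handed in. The interface gave no verdict.

**What I did**
- **First push:** my first contact was too high on the bottle's side and stalled at about 16 N. I backed off and pushed lower at the heel. The bottle then rode sideways onto one vee face and swung back when I let go.
- **Second push:** I moved behind the heel, set the fingers wider on either side of it and lined up with the bottle's lean. It then came up and dropped home with only a few newtons of push.
- **Press and band:** I pressed the bottle into the vee at about 17–19 N for roughly a second, then let go. I swung the band shut by its grip until it met its stop at about 6 N, then pushed slightly further.

**Last checks**
- **Bottle:** the axis is within about 1 mm of the recess centre. The side slope, measured while pressed, was under 0.005 rad. The valve top read 275.6–276.2 mm against an expected 274 mm, which is within the camera error, and it did not change after I let go or closed the band.
- **Band:** depth points put the grip at its closed position, so the angle is within about 0.02–0.03 rad of zero.
- **Small parts:** the cap, plug and spring read within about 15 mm of where they started. These detections are coarse, and I never felt contact with any of them.
- **Robot:** the arm is clear of everything, and the job took about 41 s.

**Uncertain or disagreeing checks**
- **Shoulder on the vee:** I never measured this force directly. I inferred it at about 1–1.5 N from a 3.3 N push at about 16° of tilt.
- **Band grip detector:** two readings were wrong, one from the top camera while the arm blocked the view and one from the scene camera on the hinge. I used the depth points instead.

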